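# Fetch a bosshead from the back of a tip-out bin

## Robot

A 7-joint arm with a two-finger parallel gripper is mounted at the origin on the work surface. World frame = base frame: x ahead of the robot, y to its left, z up, the work surface at z = 0. Lengths are in m, angles in rad, forces in N, time in s.
With the tool pointing down it reaches from about 0.35 to 0.775 m from the base axis. Payload 3.1 kg.
Tool frame: the origin (TCP) lies at the very end of the fingers, on their centre line; the grasp point (between the pads) lies 19 mm behind it; z points along the fingers, y is the line along which they close (so a half turn about z gives the same grasp; the last joint's range is limited). The gripper opens to 85 mm and grips with 20 to 120 N. Pads are 22 mm wide; open, the fingers measure 114 mm over their backs; the gripper's body (76 mm by 85 mm) begins 54 mm behind the grasp point. The pads swing forward as they close: fully open they stand 13 mm farther back than shut.
Start: joints at [-1.306, 0.311, 0.014, 1.512, -0.004, 1.319, -0.027], TCP at [0.166, 0.524, 0.231] pointing down, gripper open.
Joint ranges: [-2.7, 2.7], [-0.3, 1.91], [-1.27, 1.3], [0.12, 2.57], [-1.44, 4.58], [0.2, 2.03], [-3.05, 3.05]. Speed limits (rad/s): [2.79, 2.79, 3.14, 3.14, 3.14, 3.14, 3.14].

## Interface

Orientations are given as [roll, pitch, yaw] about the fixed x, y, z axes, in that order (R = Rz(yaw) Ry(pitch) Rx(roll)).
In Python, from plant import get_obs, viewer, order gives the robot as it stands.
- The arm moves only by the tool move_arm, never from a script. Its argument "commands" is a list of rows, each a list of 5 numbers: the closure in counts, from 0 (fully open) to 255 (shut), then the shift along the world's x, y, z in m, then the turn about the world's z in degrees. A call has 1 to 8 rows; each row is the pose to reach, as a shift and turn from the pose commanded when the call began; what a row does not reach only later rows make up. A row lasts 1/12 s, in which the tool goes at most 41.7 mm and 7.16 degrees, less where a joint would pass 70% of its speed; a pose out of reach is approached as far as the arm can. A call with a gripper value outside its range is refused whole. The fingers move at their own pace and stop on an object; "squeeze" is the grip in N (left out, the last holds). Time passes only in rows, so rows that repeat a pose let the fingers close. It gives the time, the measured TCP pose, the force, the opening and the grip force at its end, in the units of the state.
- get_obs(): the state, without advancing time (a new reading comes with each control period).
- viewer.snapshot(name): name is "side" or "top" or "wrist"; returns a dict with "pixels" (420x560x3 uint8, red, green, blue), "intrinsics" (3x3 intrinsics, pixels), "xyz" and "rotation" of the camera in the world; the wrist camera has in their place "T_tool_cam" (4x4, takes a point from camera to tool coordinates, whose origin is the TCP and whose axes are the flange's). Camera axes: x right, y down, z forward; pixel columns grow to the right and rows downward; lengths in m; the calibration is good to about 2 mm. A picture is of the moment at which its call begins: read the wrist's pose just before it. There is no depth.
- order.sign_off(): hands the job in; it is judged then, once.
The state is a dict: "clock": time; "joints": joint angles; "qd": joint speeds; "effort": joint torques, N m; "eef_pos": TCP position; "orientation": TCP orientation; "force": force on the tool from outside, world axes, zero at the start; "ft_torque": the same for the moment, N m; "finger_gap": opening from 0.0 (shut) to 1.0 (fully open); "grasp_force": force on a finger pad.
Only numpy, scipy, OpenCV 4.12 (cv2) and the standard library are available. Lean on these libraries where they do the work, as an engineer would, in place of code of your own. Each camera call takes 0.05 s, during which the arm holds its last target. There are 200 camera calls.

## Task

A titration kit in the shallow grey tray still lacks its bosshead, which lies in the back compartment of one of the two tip-out bins. Tip that bin forward to its stop, pick the bosshead out and lay it on the floor of the kit tray, in the empty end and without dropping it, then push the bin fully shut again. Leave the other things in the tray, the other stock item (a small G-clamp) and the glassware and bottle on the bench where they are.

Things in the scene. Friction and masses are not known exactly. Their poses are not given: they have to be found in the camera images.
- unit: Fixed bench unit: white frame, two grey tip-out bins side by side, 180 deep (x), 468 wide (y), 190 high. Origin on the bench under its middle; x points to its rear (away from the robot at yaw 0), y left. Shut, the bins' front walls stand at x = -90; both pivot about the line x = -78, z = 25. White side cheeks at y = +-230.
- cover_edge (a point): Middle of the front edge of the unit's clear flat dust cover: 5 thick, underside 185 above the bench, reaching 99 to the rear of this point and over the full width. It hangs over the back compartments, partly even when a bin is tipped: lean the tool in, along the tipped bin's own upright direction. Axes as the unit's.
- bin_left (a joint): Tip angle of the left bin (unit y = +112), rad: 0 shut, 0.55 tipped forward to its stop (top towards the robot, unit -x). Bin about 0.45 kg; stiff pivot (0.55 N m): it stays at any angle where it is left; about 6 N at the lip moves it.
- bin_right (a joint): The same for the right bin (unit y = -112).
- bin_left_lip (a point): Middle of the top edge of the left bin's front wall (centre of its 5 thickness, 150 above the bin's underside). Moves with the bin: x to the bin's rear, z up along the wall, y left. Pivot axis at x = 10, z = -140. A pull lip along the whole 220 wide edge juts forward: x = -16 to 0, z = -5 to 0. Behind the wall is a front compartment 50 deep, open above.
- bin_right_lip (a point): The same point and axes on the right bin.
- bin_left_cell (a point): Middle of the floor of the left bin's back middle cell; moves with the bin, axes as at its lip. Cell 110 long (x = +-55) and 106 wide; dividers in front (x = -57) and at both sides 4 thick, 40 high; rear wall (x = 57) 54 high above the floor. Bin side walls at y = +-108, 54 high here, rising to 144 at the front. Bungs or a brass block lie loose in other compartments and may slide.
- bin_right_cell (a point): The same point and axes in the right bin.
- bosshead: Right-angle bosshead (clamp holder): aluminium, two steel thumbscrews, 0.16 kg, 96 long (x), 28 wide (y), 28 high (z). Solid core 20 long in the middle, an open hook jaw either side of it, a round screw head 18 across at each end. Origin: middle of its underside. Lies flat, long axis front to back, in the back middle cell of one bin; may slide 15 when tipped. Grip it across y at the core.
- gclamp: Small dark steel G-clamp, about 80 x 56 x 14, lying flat in the back compartment of the other bin. Origin at the middle of its underside. It stays there.
- tray: Grey kit tray, fixed, 280 (x) x 200 (y) x 30 high, wall and floor 4 thick; it stands at the left or the right of the bench. Origin at the middle of its underside, x away from the robot at yaw 0. The end x = 10 to 136 is empty (the bosshead may lie anywhere in it); the end x < 10 holds the tile, the funnel and the retort clamp.
- tile: White glazed tile 98 x 98 x 8 lying in the tray. Origin at the middle of its underside.
- funnel: Small clear funnel standing mouth down in the tray, 60 across, 66 high. Origin at the middle of its underside, z up.
- clamp: Retort clamp, steel rod and aluminium jaws, 170 long (y), up to 31 wide, 14 high, lying across the middle of the tray. Origin at its middle, on its underside.
- stirrer: Blue magnetic stirrer, fixed, 200 (x) x 160 (y) x 82 high, on the side of the bench opposite to the tray. Origin at the middle of its underside.
- flask: Conical glass flask, 84 across, 127 high, standing on the bench beside the unit. Origin at the middle of its underside, z up.
- washbottle: White plastic wash bottle, 64 across, 170 high, standing on the bench on the other side of the unit. Origin at the middle of its underside, z up.

How it is judged:
By the outcome, as a careful person would: the job done as asked, in the order asked, and still so for the second after the job is handed in, with the robot touching nothing.
It also fails if it takes over 72 s, if anything falls off the work surface, if the arm or the gripper's body presses on something with over 40 N, if the wrist force passes 120 N, or if a joint passes its speed limit or range.

## Working session

There is one attempt and no reset: what is moved stays moved. The work goes in short steps, Python scripts to look and compute and a tool call to move; the robot and the scene stay as the last step left them, time stands still between calls to the robot, and variables do not carry over. Pictures are saved under pics/ and viewed, at most 10 in all, crops included, and the job is handed in when it is done.

Besides the shell and the picture viewer there is one more tool, called after "Emit:" by a JSON object that holds its "api" and its "payload". move_arm: Moves the arm, as the interface text tells. Its arguments: {"type":"object","properties":{"commands":{"type":"array"},"squeeze":{"type":"number"}},"required":["commands"]}

```bash
ls; mkdir -p pics; python3 - <<'E'
from plant import get_obs, viewer
import cv2,numpy as np
o=get_obs()
print({k:np.round(v,3).tolist() for k,v in o.items()})
for n in("side","top"):
    s=viewer.snapshot(n)
    cv2.imwrite(f"pics/{n}0.png",s["pixels"][:,:,::-1]); print(n,s["intrinsics"],s["xyz"],s["rotation"])
s=viewer.snapshot("wrist");print(s["T_tool_cam"],s["intrinsics"])
E
```

```text
pics
{'clock': 0.0, 'joints': [-1.306, 0.312, 0.014, 1.513, -0.004, 1.319, -0.027], 'qd': [-0.0, -0.001, 0.0, -0.001, -0.002, 0.001, 0.001], 'effort': [-0.0, -37.991, 0.146, -23.059, 0.012, 0.014, -0.0], 'eef_pos': [0.166, 0.524, 0.23], 'orientation': [-3.139, 0.0, 2.835], 'force': [0.311, -0.174, -0.181], 'ft_torque': [0.044, 0.017, 0.006], 'grasp_force': 0.0, 'finger_gap': 0.998}
side [[527.75865092   0.         280.49772018]
 [  0.         527.75865092 210.26483055]
 [  0.           0.           1.        ]] [-0.08836314 -0.77343293  1.3192337 ] [-2.45454035  0.00878137 -0.65081331]
top [[390.66067568   0.         277.54646954]
 [  0.         390.66067568 216.9292959 ]
 [  0.           0.           1.        ]] [0.22187655 0.02597086 1.39189779] [-2.90917723 -0.00492355 -1.57492209]
[[ 1.49129158e-03 -9.53900788e-01 -3.00118414e-01  7.71338756e-02]
 [ 9.99998888e-01  1.41383837e-03  4.75240382e-04  2.07138132e-04]
 [-2.90132468e-05 -3.00118789e-01  9.53901836e-01 -1.42250612e-01]
 [ 0.00000000e+00  0.00000000e+00  0.00000000e+00  1.00000000e+00]] [[373.97744938   0.         282.61771333]
 [  0.         373.97744938 212.10994822]
 [  0.           0.           1.        ]]
```

View pics/side0.png

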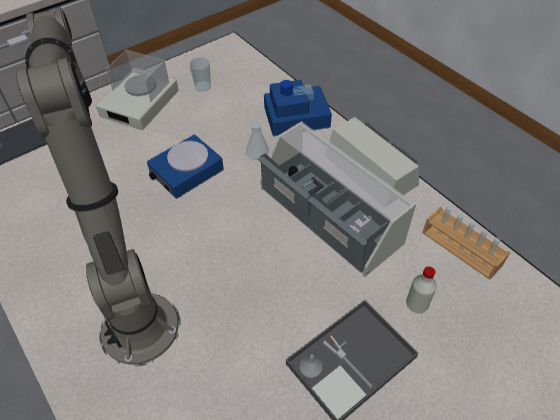

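View pics/top0.png

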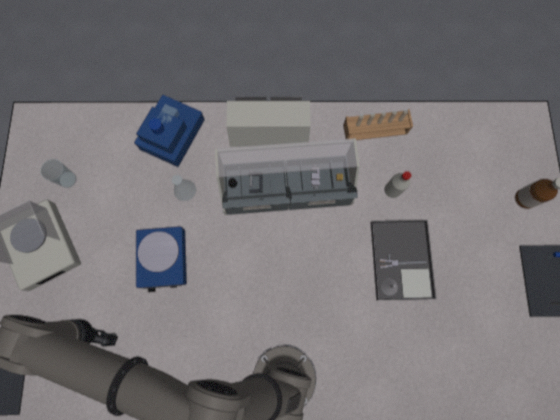

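Side view: the unit is mid-bench, with shiny metal (the bosshead) in the right bin at about (362,222) and a dark item (the G-clamp) in the left bin. In the top view the bosshead is at (316,178), the tray (centre about (402,260)) is on the right, and the stirrer is on the left. Next is an enlarged view for corner pixels.

```bash
cat >h.py <<'E'
import numpy as np,cv2
from scipy.spatial.transform import Rotation as R
from plant import get_obs, viewer
def cam(s,o=None):
    if "xyz" in s: return np.array(s["intrinsics"]),R.from_euler("xyz",s["rotation"]).as_matrix(),np.array(s["xyz"])
    T=np.eye(4);T[:3,:3]=R.from_euler("xyz",o["orientation"]).as_matrix();T[:3,3]=o["eef_pos"];T=T@np.array(s["T_tool_cam"])
    return np.array(s["intrinsics"]),T[:3,:3],T[:3,3]
def ray(c,p,z):
    K,M,t=c; d=M@np.linalg.solve(K,[p[0],p[1],1.]); return t+d*(z-t[2])/d[2]
def proj(c,P):
    K,M,t=c; q=K@(M.T@(np.asarray(P)-t)); return q[:2]/q[2]
E
python3 - <<'E'
from h import *
t=viewer.snapshot("top");s=viewer.snapshot("side")
a=cv2.resize(t["pixels"][130:220,210:365],None,fx=4,fy=4,interpolation=2)
b=cv2.resize(s["pixels"][120:270,255:415],None,fx=4,fy=4,interpolation=2)[:, :]
b=cv2.resize(s["pixels"][120:270,255:415],None,fx=1.5,fy=1.5,interpolation=2)
im=np.zeros((590,640,3),np.uint8);im[:360,:620]=a;im[362:362+b.shape[0],:b.shape[1]]=b
cv2.imwrite("pics/crop.png",im[:,:,::-1])
c=cam(t)
hsv=cv2.cvtColor(t["pixels"],cv2.COLOR_RGB2HSV)
m=(hsv[:,:,2]<90).astype(np.uint8);m[:,:360]=0;m[:,445:]=0;m[:210]=0;m[310:]=0
cn=max(cv2.findContours(m,0,2)[0],key=cv2.contourArea)
for p in cv2.boxPoints(cv2.minAreaRect(cn)): print("tray corner",p,ray(c,p,.03).round(3))
print("boss",ray(c,(316,178),.05))
E
```

```text
tray corner [369.91895 221.16257] [ 0.528 -0.312  0.03 ]
tray corner [428.79395 216.56296] [ 0.544 -0.525  0.03 ]
tray corner [435.14917 297.9102 ] [ 0.258 -0.52   0.03 ]
tray corner [376.27417 302.5098 ] [ 0.243 -0.317  0.03 ]
boss [ 0.68375291 -0.12163136  0.05      ]
```

View pics/crop.png

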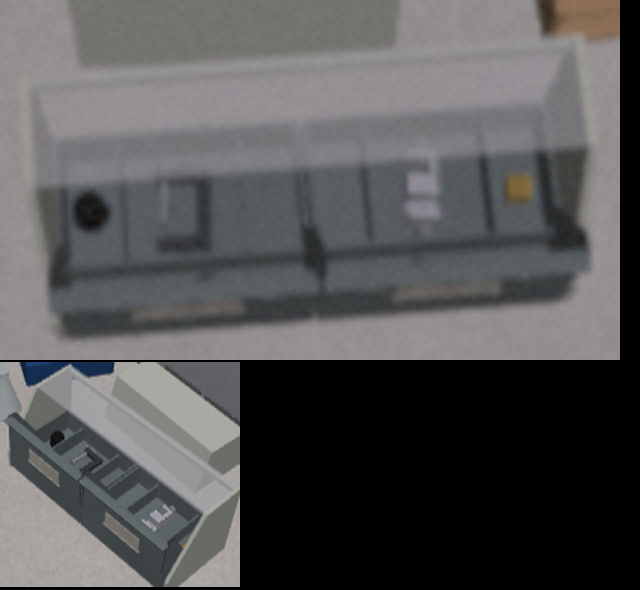

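The crop shows the bosshead in the right bin (about (422,190) in the crop) under the clear cover, and the G-clamp in the left bin. The lip front edge runs from (52,311) to (588,270), and the gap between the bins is at (318,292).

```bash
python3 - <<'E'
from h import *
c=cam(viewer.snapshot("top"))
f=lambda u,v:(210+u/4,130+v/4)
L=ray(c,f(52,311),.1625);G=ray(c,f(318,292),.1625);Rr=ray(c,f(588,270),.1625)
print(L,G,Rr,"yaw",np.degrees(np.arctan2(-(L-Rr)[0],(L-Rr)[1])))
for p in((60,190),(585,140)):print("coveredge",ray(c,f(*p),.19))
print("boss",ray(c,f(422,190),.05))
E
```

```text
[0.54402109 0.19585409 0.1625    ] [ 0.55941895 -0.02046803  0.1625    ] [ 0.57747789 -0.24183617  0.1625    ] yaw 4.371157398916051
coveredge [0.63798461 0.18841929 0.19      ]
coveredge [ 0.67995205 -0.23902674  0.19      ]
boss [ 0.68566113 -0.11987241  0.05      ]
```

Emit:
{"api": "move_arm", "payload": {"commands": [[255,0.04,-0.04,0.03,-7],[255,0.08,-0.08,0.06,-14],[255,0.11,-0.12,0.09,-21],[255,0.13,-0.16,0.12,-28],[255,0.15,-0.2,0.12,-35],[255,0.17,-0.24,0.12,-42],[255,0.2,-0.27,0.12,-49],[255,0.22,-0.3,0.12,-56]]}}

```text
clock: 0.97
eef_pos: [0.3497, 0.2768, 0.3466]
orientation: [3.14, -0.002, 1.852]
force: [-0.0, -0.0, -0.0]
finger_gap: -0.004
grasp_force: 0.0
```

The unit sits at about (0.664, -0.013) with a yaw of about 4.5°. I'll move over the right bin and turn the camera to the robot side. After that I'll check how the tool behaves at the edge of reach, since it needs to lean.

Emit:
{"api": "move_arm", "payload": {"commands": [[255,0.02,-0.03,0,7],[255,0.04,-0.06,0,14],[255,0.06,-0.09,0,21],[255,0.08,-0.12,0,28],[255,0.1,-0.15,0,35],[255,0.12,-0.18,0,42],[255,0.14,-0.21,0,49],[255,0.16,-0.24,0,56]]}}

```text
clock: 1.63
eef_pos: [0.4985, 0.0542, 0.3456]
orientation: [3.141, -0.0, 2.686]
force: [0.3, 0.4, 1.1]
finger_gap: -0.002
grasp_force: 0.0
```

Emit:
{"api": "move_arm", "payload": {"commands": [[255,0.02,-0.04,0,7],[255,0.04,-0.08,0,14],[255,0.06,-0.12,0,21],[255,0.08,-0.15,0,22.4],[255,0.08,-0.15,0,22.4],[255,0.08,-0.15,0,22.4]]}}

```text
clock: 2.13
eef_pos: [0.5783, -0.1017, 0.3442]
orientation: [-3.136, -0.001, 3.061]
force: [-0.1, 0.1, 0.2]
finger_gap: -0.001
grasp_force: 0.0
```

Emit:
{"api": "move_arm", "payload": {"commands": [[255,0.04,0,0,0],[255,0.08,0,0,0],[255,0.12,0,0,0],[255,0.16,0,0,0],[255,0.2,0,0,0],[255,0.24,0,0,0],[255,0.28,0,0,0],[255,0.28,0,0,0]]}}

```text
clock: 2.8
eef_pos: [0.7713, -0.0907, 0.3325]
orientation: [3.123, 0.024, 3.062]
force: [-0.9, -1.2, 0.9]
finger_gap: 0.003
grasp_force: 0.0
```

```bash
python3 - <<'E'
from h import *
o=get_obs();print({k:np.round(o[k],3).tolist() for k in("joints","eef_pos","orientation")})
E
```

```text
{'joints': [0.034, 0.992, 0.881, 0.169, -0.831, 2.015, 1.661], 'eef_pos': [0.771, -0.091, 0.332], 'orientation': [3.123, 0.024, 3.062]}
```

Emit:
{"api": "move_arm", "payload": {"commands": [[255,-0.04,0,0,0],[255,-0.08,0,0,0],[255,-0.08,0,0,0],[255,-0.08,0,0,0]]}}

```text
clock: 3.13
eef_pos: [0.6875, -0.0945, 0.3347]
orientation: [3.133, 0.024, 3.054]
force: [1.3, 0.0, 2.2]
finger_gap: 0.002
grasp_force: 0.0
```

Emit:
{"api": "move_arm", "payload": {"commands": [[255,0.04,0,0,0],[255,0.08,0,0,0],[255,0.12,0,0,0],[255,0.2,0,0,0],[255,0.5,0,0,0],[255,1.0,0,0,0],[255,1.0,0,0,0],[255,1.0,0,0,0]]}}

```text
clock: 3.8
eef_pos: [0.787, -0.0804, 0.3119]
orientation: [2.959, 0.027, 3.05]
force: [-0.2, -0.3, 0.6]
finger_gap: 0.001
grasp_force: 0.0
```

```bash
python3 - <<'E'
from h import *
o=get_obs();print({k:np.round(o[k],3).tolist() for k in("joints","eef_pos","orientation")})
E
```

```text
{'joints': [0.101, 1.062, 1.298, 0.127, -1.439, 2.032, 1.627], 'eef_pos': [0.787, -0.08, 0.312], 'orientation': [2.959, 0.027, 3.05]}
```

```bash
cat >fk.py <<'E'
import numpy as np
from scipy.spatial.transform import Rotation as R
from scipy.optimize import least_squares
LO=np.array([-2.7,-.3,-1.27,.12,-1.44,.2,-3.05]);HI=np.array([2.7,1.91,1.3,2.57,4.58,2.03,3.05])
Z=lambda a:R.from_euler("z",a).as_matrix()
Y=lambda a:R.from_euler("y",a).as_matrix()
def fk(q,L,s=(-1,-1,-1,-1)):
    h,a,b,c,o1,o2,o3,ph=L
    M=Z(s[0]*q[0]); p=np.array([0,0,h])+M@[0,o1,0]
    M=M@Y(q[1]); p=p+M@[0,0,a]
    M=M@Z(s[1]*q[2]); p=p+M@[0,o2,0]; M=M@Y(q[3]); p=p+M@[0,0,b]
    M=M@Z(s[2]*q[4]); p=p+M@[0,o3,0]; M=M@Y(q[5]); p=p+M@[0,0,c]
    return p,M@Z(s[3]*q[6]+ph)
E
python3 - <<'E'
from fk import *; import itertools
D=[([-1.306,.312,.014,1.513,-.004,1.319,-.027],[.166,.524,.23],[-3.139,0,2.835]),
([.034,.992,.881,.169,-.831,2.015,1.661],[.771,-.091,.332],[3.123,.024,3.062]),
([.101,1.062,1.298,.127,-1.439,2.032,1.627],[.787,-.08,.312],[2.959,.027,3.05])]
def res(L,s):
    r=[]
    for q,p,e in D:
        P,M=fk(q,L,s); r+=list(P-p)+list(.3*(R.from_matrix(M)*R.from_euler("xyz",e).inv()).as_rotvec())
    return np.r_[r,.02*(L[:4]-[.285,.42,.314,.33]),.05*L[4:7]]
out=[]
for s in itertools.product((-1,1),repeat=4):
  for ph in(-1.57,0,1.57,3.14):
    f=least_squares(res,[.285,.42,.314,.33,0,0,0,ph],args=(s,));out.append((f.cost,s,f.x.round(4),np.abs(f.fun[:18]).max()))
for o in sorted(out,key=lambda o:o[0])[:3]:print(o)
E
```

```text
(np.float64(3.819134154995195e-06), (-1, -1, -1, -1), array([ 2.5580e-01,  4.7270e-01,  4.1820e-01,  3.7070e-01, -1.4100e-02,
       -1.0000e-03, -2.0000e-03,  1.5709e+00]), np.float64(0.00048155075637262845))
(np.float64(3.819134154995246e-06), (-1, -1, -1, -1), array([ 2.5580e-01,  4.7270e-01,  4.1820e-01,  3.7070e-01, -1.4100e-02,
       -1.0000e-03, -2.0000e-03,  1.5709e+00]), np.float64(0.0004815507635750338))
(np.float64(3.819134154995279e-06), (-1, -1, -1, -1), array([ 2.5580e-01,  4.7270e-01,  4.1820e-01,  3.7070e-01, -1.4100e-02,
       -1.0000e-03, -2.0000e-03,  1.5709e+00]), np.float64(0.0004815507689389653))
```

```bash
cat >>fk.py <<'E'
L0=np.array([.2558,.4727,.4182,.3707,-.0141,-.001,-.002,1.5709])
VM=.7*np.array([2.79,2.79,3.14,3.14,3.14,3.14,3.14])/12
def err(q,p,M,w):
    P,N=fk(q,L0); return np.r_[p-P,w*(R.from_matrix(M)*R.from_matrix(N).inv()).as_rotvec()]
def jac(q,w):
    P,N=fk(q,L0);J=np.zeros((6,7))
    for i in range(7):
        d=np.array(q,float);d[i]+=1e-5;p,M=fk(d,L0);J[:3,i]=(p-P)/1e-5;J[3:,i]=w*(R.from_matrix(M)*R.from_matrix(N).inv()).as_rotvec()/1e-5
    return J
def dls(q,p,M,w=1,lam=.05,n=20):
    q0=q.copy();q=q.copy()
    for _ in range(n):
        J=jac(q,w);q=np.clip(q+J.T@np.linalg.solve(J@J.T+lam**2*np.eye(6),err(q,p,M,w)),LO,HI)
    return q
def bls(q,p,M,w=1,reg=.01):
    return least_squares(lambda x:np.r_[err(x,p,M,w),reg*(x-q)],np.clip(q,LO+1e-6,HI-1e-6),bounds=(LO,HI)).x
def call(q,rows,ik):
    p0,M0=fk(q,L0);p,M=p0,M0
    for r in rows:
        P,N=fk(q,L0)
        t=p0+np.array(r[1:4]);d=t-P;n=np.linalg.norm(d);t=P+d*min(1,.0417/max(n,1e-9))
        g=R.from_euler("z",np.radians(r[4])).as_matrix()@M0
        v=(R.from_matrix(g)*R.from_matrix(N).inv()).as_rotvec();a=np.linalg.norm(v)
        g=R.from_rotvec(v*min(1,np.radians(7.16)/max(a,1e-9))).as_matrix()@N
        x=ik(q,t,g);dq=x-q;q=q+dq*min(1,1/max(np.abs(dq/VM).max(),1e-9))
    return q
E
python3 - <<'E'
from fk import *
q0=np.array([.034,.992,.881,.169,-.831,2.015,1.661])
r=lambda xs:[(0,x,0,0,0) for x in xs]
C4=r([-.04,-.08,-.08,-.08]);C5=r([.04,.08,.12,.2,.5,1,1,1])
print("goal .101,1.062,1.298,.127,-1.439,2.032,1.627 / mid ori 3.133 .024 3.054")
iks={f"dls w{w} l{l} n{n}":(lambda q,p,M,w=w,l=l,n=n:dls(q,p,M,w,l,n)) for w in(.2,1) for l in(.02,.1) for n in(3,30)}
iks|={f"bls w{w} r{g}":(lambda q,p,M,w=w,g=g:bls(q,p,M,w,g)) for w in(.1,.3,1) for g in(.003,.03)}
for k,ik in iks.items():
    a=call(q0,C4,ik);b=call(a,C5,ik);P,N=fk(b,L0)
    print(k,b.round(2),P.round(3),R.from_matrix(N).as_euler("xyz").round(3))
E
```

```text
goal .101,1.062,1.298,.127,-1.439,2.032,1.627 / mid ori 3.133 .024 3.054
dls w0.2 l0.02 n3 [ 0.31  1.32  0.83  0.12 -0.99  1.99  1.42] [ 0.748 -0.225  0.088] [ 3.002 -0.268  2.664]
dls w0.2 l0.02 n30 [ 0.42  1.32  1.09  0.12 -1.34  1.96  1.28] [ 0.747 -0.29   0.103] [ 2.934 -0.252  2.433]
dls w0.2 l0.1 n3 [ 0.08  1.13  0.87  0.12 -0.88  1.71  1.6 ] [ 0.893 -0.117  0.245] [3.1   0.224 2.999]
dls w0.2 l0.1 n30 [ 0.08  1.12  0.91  0.12 -0.91  1.74  1.62] [ 0.882 -0.118  0.253] [3.112 0.206 3.016]
dls w1 l0.02 n3 [ 0.55  1.62  0.74  0.12 -1.12  2.03  0.89] [ 0.636 -0.287 -0.105] [-3.081 -0.695  1.872]
dls w1 l0.02 n30 [ 0.68  1.55  0.95  0.12 -1.43  2.03  0.73] [ 0.636 -0.364 -0.044] [-3.124 -0.696  1.628]
dls w1 l0.1 n3 [ 0.09  1.15  0.87  0.12 -0.87  1.92  1.63] [ 0.816 -0.118  0.216] [ 3.106 -0.005  3.022]
dls w1 l0.1 n30 [ 0.1   1.15  0.94  0.12 -0.94  1.92  1.63] [ 0.815 -0.121  0.22 ] [ 3.105e+00 -1.000e-03  3.019e+00]
bls w0.1 r0.003 [ 0.02  1.09  1.25  0.12 -1.24  1.54  1.62] [ 0.962 -0.088  0.323] [3.128 0.474 3.055]
bls w0.1 r0.03 [ 0.03  1.09  0.86  0.12 -0.86  1.43  1.61] [ 0.99  -0.088  0.321] [3.123 0.54  3.051]
bls w0.3 r0.003 [ 0.02  1.1   1.3   0.12 -1.27  1.85  1.63] [ 0.853 -0.081  0.283] [3.125 0.158 3.059]
bls w0.3 r0.03 [ 0.03  1.09  0.88  0.12 -0.87  1.81  1.61] [ 0.861 -0.078  0.272] [3.124 0.163 3.059]
bls w1 r0.003 [ 0.02  1.11  1.3   0.12 -1.27  1.96  1.63] [ 0.814 -0.078  0.268] [3.123 0.037 3.062]
bls w1 r0.03 [ 0.03  1.1   0.89  0.12 -0.87  1.92  1.61] [ 0.819 -0.074  0.258] [3.123 0.037 3.062]
```

The tool's lean persists once it is produced at the edge of reach, so I can build the lean that way. First I'll come back inside reach and read what remains.

Emit:
{"api": "move_arm", "payload": {"commands": [[255,-0.04,0,0,0],[255,-0.08,0,-0.03,0],[255,-0.12,0,-0.05,0],[255,-0.12,0,-0.05,0],[255,-0.12,0,-0.05,0]]}}

```text
clock: 4.22
eef_pos: [0.6827, -0.0745, 0.2722]
orientation: [2.96, 0.034, 3.063]
force: [2.3, -1.3, 2.4]
finger_gap: 0.003
grasp_force: 0.0
```

```bash
python3 - <<'E'
from h import *
o=get_obs();print({k:np.round(o[k],3).tolist() for k in("joints","eef_pos","orientation")})
E
```

```text
{'joints': [-0.354, 0.833, 1.271, 1.046, -0.973, 1.784, 2.1], 'eef_pos': [0.683, -0.075, 0.272], 'orientation': [2.96, 0.034, 3.063]}
```

Emit:
{"api": "move_arm", "payload": {"commands": [[255,0.04,0,0,0],[255,0.08,0,0,0],[255,0.12,0,0,0],[255,0.16,0,0,0],[255,0.2,0,0,0],[255,0.24,0,0,0],[255,0.28,0,0,0],[255,0.32,0,0,0]]}}

```text
clock: 4.88
eef_pos: [0.8428, -0.0625, 0.2343]
orientation: [2.961, 0.069, 3.051]
force: [-0.3, -0.3, -0.1]
finger_gap: 0.0
grasp_force: 0.0
```

```bash
python3 - <<'E'
from h import *
o=get_obs();print({k:np.round(o[k],3).tolist() for k in("joints","eef_pos","orientation")})
E
```

```text
{'joints': [0.073, 1.16, 1.291, 0.124, -1.439, 1.891, 1.62], 'eef_pos': [0.843, -0.063, 0.234], 'orientation': [2.961, 0.069, 3.051]}
```

Emit:
{"api": "move_arm", "payload": {"commands": [[255,1.0,0,0.2,0],[255,1.0,0,0.2,0],[255,1.0,0,0.2,0],[255,1.0,0,0.2,0],[255,1.0,0,0.2,0],[255,1.0,0,0.2,0],[255,1.0,0,0.2,0],[255,1.0,0,0.2,0]]}}

```text
clock: 5.55
eef_pos: [0.8777, -0.0319, 0.1933]
orientation: [2.959, 0.106, 3.04]
force: [0.4, -0.2, -0.4]
finger_gap: -0.004
grasp_force: 0.0
```

```bash
python3 - <<'E'
from h import *
o=get_obs();print({k:np.round(o[k],3).tolist() for k in("joints","eef_pos","orientation")})
E
```

```text
{'joints': [0.034, 1.211, 1.287, 0.124, -1.439, 1.794, 1.587], 'eef_pos': [0.878, -0.032, 0.193], 'orientation': [2.959, 0.106, 3.04]}
```

Emit:
{"api": "move_arm", "payload": {"commands": [[255,0.6,0,0.6,0]]}}

```text
clock: 5.63
eef_pos: [0.8808, -0.0299, 0.2073]
orientation: [2.957, 0.127, 3.033]
force: [-0.2, -0.0, -1.2]
finger_gap: 0.002
grasp_force: 0.0
```

Emit:
{"api": "move_arm", "payload": {"commands": [[255,0.6,0,0.6,0]]}}

```text
clock: 5.72
eef_pos: [0.8844, -0.027, 0.2311]
orientation: [2.955, 0.159, 3.029]
force: [0.4, 0.2, -0.1]
finger_gap: 0.001
grasp_force: 0.0
```

Emit:
{"api": "move_arm", "payload": {"commands": [[255,0.6,0,0.6,0]]}}

```text
clock: 5.8
eef_pos: [0.8878, -0.0238, 0.2526]
orientation: [2.952, 0.19, 3.024]
force: [0.4, 0.3, 0.5]
finger_gap: 0.002
grasp_force: 0.0
```

Emit:
{"api": "move_arm", "payload": {"commands": [[255,0.6,0,0.6,0]]}}

```text
clock: 5.88
eef_pos: [0.8911, -0.0211, 0.2714]
orientation: [2.95, 0.219, 3.019]
force: [0.8, 0.4, 1.0]
finger_gap: 0.002
grasp_force: 0.0
```

```bash
python3 - <<'E'
from h import *
o=get_obs();print({k:np.round(o[k],3).tolist() for k in("joints","eef_pos","orientation")})
E
```

```text
{'joints': [0.019, 1.125, 1.292, 0.124, -1.439, 1.762, 1.558], 'eef_pos': [0.891, -0.021, 0.271], 'orientation': [2.95, 0.219, 3.019]}
```

Single-row calls add about 0.03 rad of lean each. Turning by 30° and pushing outward should cancel the sideways lean and build the forward lean together.

Emit:
{"api": "move_arm", "payload": {"commands": [[255,0,0,0,7],[255,0,0,0,14],[255,0,0,0,21],[255,0,0,0,28],[255,0,0,0,30],[255,0,0,0,30]]}}

```text
clock: 6.38
eef_pos: [0.8629, -0.0183, 0.2572]
orientation: [2.963, 0.242, -2.746]
force: [1.0, -0.2, -0.0]
finger_gap: 0.004
grasp_force: 0.0
```

Emit:
{"api": "move_arm", "payload": {"commands": [[255,0.6,0,0.5,0]]}}

```text
clock: 6.47
eef_pos: [0.8682, -0.0158, 0.268]
orientation: [2.972, 0.263, -2.755]
force: [0.3, 0.1, -1.3]
finger_gap: 0.002
grasp_force: 0.0
```

Emit:
{"api": "move_arm", "payload": {"commands": [[255,0.6,0,0.5,0]]}}

```text
clock: 6.55
eef_pos: [0.8737, -0.0105, 0.2846]
orientation: [2.985, 0.292, -2.756]
force: [0.6, -0.4, 0.7]
finger_gap: 0.0
grasp_force: 0.0
```

Emit:
{"api": "move_arm", "payload": {"commands": [[255,0.6,0,0.5,0]]}}

```text
clock: 6.63
eef_pos: [0.8789, -0.0058, 0.2995]
orientation: [2.996, 0.32, -2.758]
force: [0.0, 0.2, -0.0]
finger_gap: -0.002
grasp_force: 0.0
```

Emit:
{"api": "move_arm", "payload": {"commands": [[255,0.6,0,0.5,0]]}}

```text
clock: 6.72
eef_pos: [0.8842, -0.0025, 0.3127]
orientation: [3.007, 0.346, -2.761]
force: [-0.0, 0.1, -0.4]
finger_gap: -0.002
grasp_force: 0.0
```

Emit:
{"api": "move_arm", "payload": {"commands": [[255,0.6,0,0.5,0]]}}

```text
clock: 6.8
eef_pos: [0.8897, 0.0005, 0.325]
orientation: [3.018, 0.372, -2.765]
force: [-0.1, -0.7, 0.6]
finger_gap: 0.004
grasp_force: 0.0
```

Emit:
{"api": "move_arm", "payload": {"commands": [[255,0.6,0,0.5,0]]}}

```text
clock: 6.88
eef_pos: [0.8953, 0.0033, 0.3368]
orientation: [3.028, 0.397, -2.769]
force: [0.2, 0.5, -0.4]
finger_gap: -0.001
grasp_force: 0.0
```

Emit:
{"api": "move_arm", "payload": {"commands": [[255,0.6,0,0.5,0]]}}

```text
clock: 6.97
eef_pos: [0.901, 0.0059, 0.3483]
orientation: [3.037, 0.424, -2.772]
force: [0.3, 0.5, -0.1]
finger_gap: -0.004
grasp_force: 0.0
```

```bash
cat >>h.py <<'E'
def st():
    o=get_obs();print({k:np.round(o[k],3).tolist() for k in("joints","eef_pos","orientation","force")})
    M=R.from_euler("xyz",o["orientation"]).as_matrix();z=M[:,2]
    # remove lean by minimal rotation -> pure yaw
    A=R.from_rotvec(np.cross(z,[0,0,-1])/max(np.linalg.norm(np.cross(z,[0,0,-1])),1e-9)*np.arccos(-z[2])).as_matrix()@M
    y=np.arctan2(M[0,1],-M[1,1])
    print("lean tx,ty (tool frame, deg)",np.degrees(np.arcsin(A.T@[z[0],z[1],0]))[:2].round(1),"yaw",np.degrees(np.arctan2(A[1,0],A[0,0])).round(1),"ty horiz yaw",np.degrees(y).round(1))
E
python3 -c "
from h import *;st()"
```

```text
{'joints': [0.024, 1.046, 1.199, 0.125, -1.439, 1.718, 2.023], 'eef_pos': [0.901, 0.006, 0.348], 'orientation': [3.037, 0.424, -2.772], 'force': [0.334, 0.525, -0.132]}
lean tx,ty (tool frame, deg) [-24.3   5.4] yaw -157.6 ty horiz yaw -156.4
```

Emit:
{"api": "move_arm", "payload": {"commands": [[255,0,0,0,7],[255,0,0,0,14],[255,0,0,0,16],[255,0,0,0,16]]}}

```text
clock: 7.3
eef_pos: [0.8817, 0.0063, 0.3355]
orientation: [3.047, 0.436, -2.498]
force: [0.2, 0.2, -0.1]
finger_gap: -0.0
grasp_force: 0.0
```

Emit:
{"api": "move_arm", "payload": {"commands": [[255,0.6,0,0.4,0]]}}

```text
clock: 7.38
eef_pos: [0.8901, 0.0097, 0.343]
orientation: [3.064, 0.458, -2.503]
force: [0.8, -0.7, -0.0]
finger_gap: 0.002
grasp_force: 0.0
```

Emit:
{"api": "move_arm", "payload": {"commands": [[255,0.6,0,0.4,0]]}}

```text
clock: 7.47
eef_pos: [0.8987, 0.0155, 0.3535]
orientation: [3.084, 0.485, -2.501]
force: [-0.3, 0.3, 0.3]
finger_gap: 0.003
grasp_force: 0.0
```

Emit:
{"api": "move_arm", "payload": {"commands": [[255,0.6,0,0.4,0]]}}

```text
clock: 7.55
eef_pos: [0.9068, 0.0201, 0.3628]
orientation: [3.103, 0.509, -2.5]
force: [0.6, 0.5, 0.2]
finger_gap: 0.002
grasp_force: 0.0
```

Emit:
{"api": "move_arm", "payload": {"commands": [[255,0.6,0,0.4,0]]}}

```text
clock: 7.63
eef_pos: [0.915, 0.0236, 0.3712]
orientation: [3.12, 0.533, -2.501]
force: [-0.2, 0.1, -1.1]
finger_gap: -0.002
grasp_force: 0.0
```

Emit:
{"api": "move_arm", "payload": {"commands": [[255,0.6,0,0.4,0]]}}

```text
clock: 7.72
eef_pos: [0.9232, 0.0268, 0.3794]
orientation: [3.138, 0.557, -2.501]
force: [-0.5, 0.2, -1.0]
finger_gap: -0.002
grasp_force: 0.0
```

Emit:
{"api": "move_arm", "payload": {"commands": [[255,0.6,0,0.4,0]]}}

```text
clock: 7.8
eef_pos: [0.9316, 0.0298, 0.3874]
orientation: [-3.127, 0.581, -2.501]
force: [-0.6, -0.4, 0.6]
finger_gap: -0.006
grasp_force: 0.0
```

```bash
python3 -c "
from h import *;st()"
```

```text
{'joints': [0.03, 1.024, 1.109, 0.124, -1.439, 1.614, 2.257], 'eef_pos': [0.932, 0.03, 0.387], 'orientation': [-3.127, 0.581, -2.501], 'force': [-0.582, -0.365, 0.571]}
lean tx,ty (tool frame, deg) [-33.3  -0.7] yaw -143.5 ty horiz yaw -143.7
```

The lean is now 33° forward with no sideways component. Next: turn to the unit's yaw, go above the right bin's front compartment and look.

Emit:
{"api": "move_arm", "payload": {"commands": [[255,-0.035,-0.02,0,-7],[255,-0.07,-0.04,0,-14],[255,-0.1,-0.06,0,-21],[255,-0.13,-0.08,0,-28],[255,-0.16,-0.1,-0.02,-32],[255,-0.19,-0.12,-0.04,-32],[255,-0.22,-0.14,-0.06,-32],[255,-0.22,-0.14,-0.06,-32]]}}

```text
clock: 8.47
eef_pos: [0.7374, -0.0907, 0.3385]
orientation: [-3.132, 0.58, -3.057]
force: [0.5, -0.1, 1.0]
finger_gap: -0.002
grasp_force: 0.0
```

```bash
python3 - <<'E'
from h import *
st();o=get_obs();s=viewer.snapshot("wrist");cv2.imwrite("pics/w1.png",s["pixels"][:,:,::-1]);np.savez("w1.npz",*cam(s,o))
c=cam(s,o);u=np.array([.997,.078,0]);v=np.array([-.078,.997,0]);O=np.array([.664,-.013,0])
for n,P in dict(lipmid=(-.088,-.112,.165),lipL=(-.104,-.002,.165),lipR=(-.104,-.222,.165),cellfloor=(.0235,-.112,.02),cov=(-.009,-.112,.185)).items(): print(n,proj(c,O+u*P[0]+v*P[1]+np.array([0,0,P[2]])).round())
E
```

```text
{'joints': [-0.663, 0.516, 1.277, 1.458, -0.885, 1.084, 2.356], 'eef_pos': [0.737, -0.091, 0.338], 'orientation': [-3.132, 0.58, -3.057], 'force': [0.492, -0.07, 0.989]}
lean tx,ty (tool frame, deg) [-33.2  -0.5] yaw -175.3 ty horiz yaw -175.4
lipmid [ 214. -294.]
lipL [ 509. -367.]
lipR [ -93. -369.]
cellfloor [252. -66.]
cov [230. -46.]
```

View pics/w1.png

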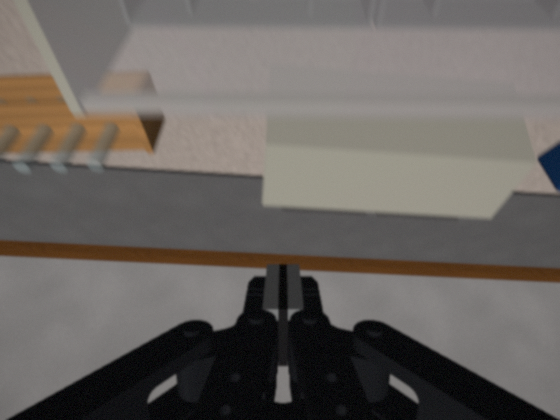

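The wrist image shows the back rim of the unit (row ~100) and the wall behind, because the leaned camera looks well forward. I'll move back and down and look again.

Emit:
{"api": "move_arm", "payload": {"commands": [[255,-0.04,-0.012,0,0],[255,-0.08,-0.024,-0.01,0],[255,-0.108,-0.035,-0.04,0],[255,-0.108,-0.035,-0.07,0],[255,-0.108,-0.035,-0.08,0],[255,-0.108,-0.035,-0.08,0]]}}

```text
clock: 9.02
eef_pos: [0.6288, -0.128, 0.2563]
orientation: [-3.135, 0.575, -3.063]
force: [0.3, 0.5, -0.1]
finger_gap: 0.0
grasp_force: 0.0
```

```bash
python3 - <<'E'
from h import *
st();t=viewer.snapshot("top");s=viewer.snapshot("side")
cv2.imwrite("pics/c2.png",np.hstack([cv2.resize(t["pixels"][130:230,260:380],(480,400)),cv2.resize(s["pixels"][130:280,300:420],(320,400))])[:,:,::-1])
o=get_obs()
for c in(cam(t),cam(s)):print(proj(c,o["eef_pos"]))
E
```

```text
{'joints': [-0.732, 0.26, 1.216, 1.843, -0.727, 0.792, 2.472], 'eef_pos': [0.629, -0.128, 0.256], 'orientation': [-3.135, 0.575, -3.063], 'force': [0.306, 0.464, -0.054]}
lean tx,ty (tool frame, deg) [-32.9  -0.3] yaw -175.6 ty horiz yaw -175.7
[325.89944368 171.66395574]
[351.92094678 186.94974964]
```

View pics/c2.png

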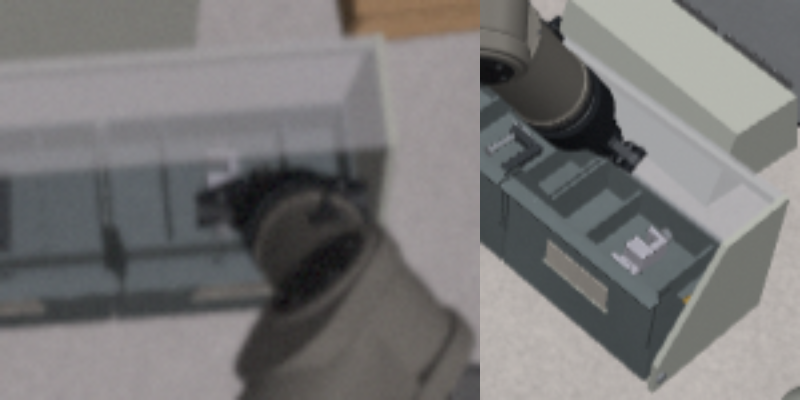

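The crops show the gripper above the right bin's front compartment and the bosshead clear below. I'll cross-check the lip in the side view (right end (366,242), gap (309,201)).

```bash
python3 - <<'E'
from h import *
s=viewer.snapshot("side");c=cam(s)
u=np.array([.997,.078,0]);v=np.array([-.078,.997,0]);O=np.array([.664,-.013,0])
for y in(-.222,-.002):print(proj(c,O-.104*u+y*v+np.array([0,0,.165])).round(1),O-.104*u+y*v)
print(ray(c,(365.6,242.5),.165),ray(c,(309.4,201),.165))
E
```

```text
[361.9 244.7] [ 0.577628 -0.242446  0.      ]
[305.4 198.6] [ 0.560468 -0.023106  0.      ]
[ 0.59043253 -0.24307865  0.165     ] [ 0.56369956 -0.03725391  0.165     ]
```

Emit:
{"api": "move_arm", "payload": {"commands": [[255,0,0,-0.03,0],[255,0,0,-0.06,0],[255,0,0,-0.06,0]]}}

```text
clock: 9.42
eef_pos: [0.628, -0.128, 0.1936]
orientation: [-3.132, 0.569, -3.059]
force: [-0.7, 0.8, -1.5]
finger_gap: -0.002
grasp_force: 0.0
```

Emit:
{"api": "move_arm", "payload": {"commands": [[255,0.004,0,-0.03,0],[255,0.004,0,-0.058,0],[255,0.004,0,-0.058,0]]}}

```text
clock: 9.67
eef_pos: [0.6325, -0.1284, 0.1367]
orientation: [-3.132, 0.571, -3.06]
force: [-1.1, 1.2, -0.6]
finger_gap: -0.003
grasp_force: 0.0
```

Emit:
{"api": "move_arm", "payload": {"commands": [[255,-0.01,-0.001,0,0],[255,-0.02,-0.0015,0,0],[255,-0.025,-0.002,-0.002,0],[255,-0.03,-0.0025,-0.003,0],[255,-0.03,-0.0025,-0.003,0]]}}

```text
clock: 10.08
eef_pos: [0.6069, -0.1336, 0.1428]
orientation: [-3.129, 0.588, -3.061]
force: [3.6, 0.3, 3.8]
finger_gap: -0.002
grasp_force: 2.3
```

Emit:
{"api": "move_arm", "payload": {"commands": [[255,-0.01,-0.001,-0.004,0],[255,-0.02,-0.0015,-0.008,0],[255,-0.03,-0.002,-0.012,0],[255,-0.04,-0.003,-0.018,0],[255,-0.045,-0.003,-0.021,0],[255,-0.05,-0.004,-0.025,0],[255,-0.05,-0.004,-0.025,0]]}}

```text
clock: 10.67
eef_pos: [0.5591, -0.1382, 0.1211]
orientation: [-3.133, 0.594, -3.064]
force: [-11.3, 3.5, 29.4]
finger_gap: -0.001
grasp_force: 5.0
```

```bash
python3 - <<'E'
from h import *
st();s=viewer.snapshot("side")
cv2.imwrite("pics/c3.png",cv2.resize(s["pixels"][120:280,270:430],(640,640)[:2])[:600,:,::-1])
E
```

```text
{'joints': [-0.447, 0.254, 0.929, 2.185, -1.135, 0.511, 3.001], 'eef_pos': [0.559, -0.138, 0.121], 'orientation': [-3.133, 0.594, -3.064], 'force': [-11.254, 3.491, 29.438]}
lean tx,ty (tool frame, deg) [-34.1  -0.4] yaw -175.7 ty horiz yaw -175.8
```

View pics/c3.png

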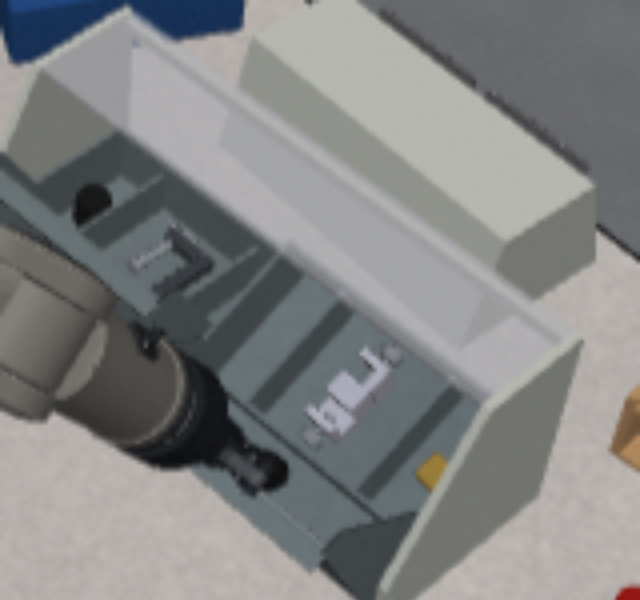

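The bin is clearly tipped and the bosshead is open to view, at crop (345,400). The black gripper tip is at (265,470) and the right lip corner at about (318,570). I'll check the tip angle from that corner.

```bash
cat >>h.py <<'E'
U=np.array([.997,.078,0]);V=np.array([-.078,.997,0]);O=np.array([.666,-.016,0])
def W(x,y,z):return O+U*x+V*y+np.array([0,0,z])
def binp(a,x,y,z,side=-1):  # lip-frame point (m) -> world
    X,Zz=x-.010,z+.140
    return W(-.078+X*np.cos(a)-Zz*np.sin(a),side*.112+y,.025+X*np.sin(a)+Zz*np.cos(a))
E
python3 - <<'E'
from h import *
s=viewer.snapshot("side");c=cam(s)
print("seen (349.5,262.7); boss core (355.5,218)")
for a in(.35,.4,.45,.5,.55):
    print(a,proj(c,binp(a,-.016,-.11,0)).round(1),proj(c,binp(a,.0,-.11,0)).round(1),"bossmid",proj(c,binp(a,.105,0,-.125)).round(1))
m=cv2.inRange(cv2.cvtColor(s["pixels"],cv2.COLOR_RGB2HSV),(0,0,140),(180,70,255));m[:210]=0;m[240:]=0;m[:,:340]=0;m[:,372:]=0
print(cv2.moments(m)["m10"]/m.sum()*255,cv2.moments(m)["m01"]/m.sum()*255)
E
```

```text
seen (349.5,262.7); boss core (355.5,218)
0.35 [350.7 258.4] [354.7 254.1] bossmid [357.6 221. ]
0.4 [349.  260.4] [353.  256.1] bossmid [357.1 220.6]
0.45 [347.3 262.5] [351.3 258. ] bossmid [356.7 220.2]
0.5 [345.7 264.6] [349.6 260.1] bossmid [356.2 219.9]
0.55 [344.2 266.7] [348.  262.1] bossmid [355.6 219.7]
90820.1712328767 55874.69178082192
```

Emit:
{"api": "move_arm", "payload": {"commands": [[255,0,0,0.012,0],[255,-0.008,-0.001,0.012,0],[255,-0.016,-0.001,0.009,0],[255,-0.022,-0.002,0.007,0],[255,-0.022,-0.002,0.007,0]]}}

```text
clock: 11.18
eef_pos: [0.5394, -0.1394, 0.1269]
orientation: [-3.126, 0.594, -3.059]
force: [14.8, 1.7, 4.7]
finger_gap: 0.0
grasp_force: 7.3
```

```bash
python3 -c "
from h import *;st()"
```

```text
{'joints': [-0.476, 0.193, 0.956, 2.221, -1.065, 0.485, 2.967], 'eef_pos': [0.539, -0.139, 0.127], 'orientation': [-3.126, 0.594, -3.059], 'force': [14.819, 1.706, 4.701]}
lean tx,ty (tool frame, deg) [-34.   -0.7] yaw -175.5 ty horiz yaw -175.7
```

Emit:
{"api": "move_arm", "payload": {"commands": [[255,-0.006,0,-0.002,0],[255,-0.012,-0.001,-0.003,0],[255,-0.012,-0.001,-0.003,0]]}}

```text
clock: 11.43
eef_pos: [0.5366, -0.14, 0.1309]
orientation: [-3.122, 0.609, -3.054]
force: [34.5, 3.7, 3.0]
finger_gap: 0.001
grasp_force: 15.5
```

```bash
python3 - <<'E'
from h import *
st();s=viewer.snapshot("side")
cv2.imwrite("pics/c4.png",cv2.resize(s["pixels"][180:280,290:410],(720,600))[:,:,::-1])
E
```

```text
{'joints': [-0.467, 0.169, 0.945, 2.234, -1.069, 0.468, 2.985], 'eef_pos': [0.537, -0.14, 0.131], 'orientation': [-3.122, 0.609, -3.054], 'force': [34.502, 3.722, 3.013]}
lean tx,ty (tool frame, deg) [-34.9  -0.9] yaw -175.3 ty horiz yaw -175.6
```

View pics/c4.png

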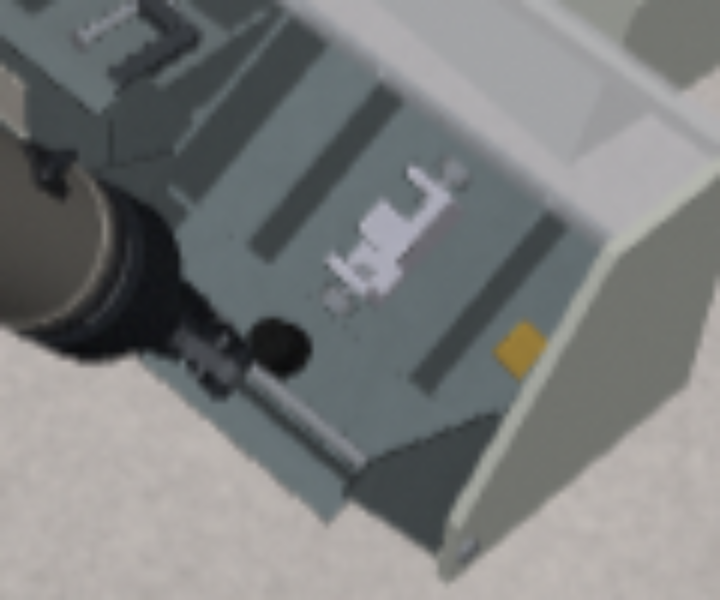

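The bin is at its stop: force is 34 N and the TCP has stopped. A loose bung at crop (280,345) explains the earlier push-back. The bosshead mid is at about side px (355.8,219). I'll withdraw along the tool axis and move to a stand-off above the cell.

Emit:
{"api": "move_arm", "payload": {"commands": [[255,0.012,0.001,0,0],[255,0.003,0,0.03,0],[200,-0.01,0,0.06,0],[105,-0.01,0,0.085,0],[105,0.02,0.003,0.085,0],[105,0.04,0.005,0.075,0],[105,0.04,0.005,0.075,0]]}}

```text
clock: 12.07
eef_pos: [0.5627, -0.1332, 0.1921]
orientation: [-3.127, 0.579, -3.055]
force: [-0.5, 2.0, -1.4]
finger_gap: 0.59
grasp_force: 0.0
```

```bash
python3 - <<'E'
from h import *
from scipy.optimize import least_squares
st();c=cam(viewer.snapshot("side"))
f=least_squares(lambda p:proj(c,binp(.55,p[0],p[1],-.131))-[355.8,219],[.105,0]).x
P=binp(.55,f[0],f[1],-.131);a=U*(-np.sin(.55))+np.array([0,0,np.cos(.55)])
print("boss lip x,y",f,"world",P,"axis",a,"TCP goal",P-.011*a,"standoff",P+.09*a)
E
```

```text
{'joints': [-0.644, 0.108, 1.063, 2.083, -0.66, 0.565, 2.53], 'eef_pos': [0.563, -0.133, 0.192], 'orientation': [-3.127, 0.579, -3.055], 'force': [-0.545, 1.963, -1.432]}
lean tx,ty (tool frame, deg) [-33.2  -0.7] yaw -175.3 ty horiz yaw -175.5
boss lip x,y [0.10713129 0.00321398] world [ 0.67458762 -0.12445165  0.08344201] axis [-0.52111917 -0.0407696   0.85252452] TCP goal [ 0.68031994 -0.12400319  0.07406424] standoff [ 0.6276869  -0.12812092  0.16016921]
```

Go to the stand-off and look with the wrist camera.

Emit:
{"api": "move_arm", "payload": {"commands": [[105,0.03,0.003,-0.01,0],[105,0.055,0.005,-0.03,0],[105,0.06,0.005,-0.032,0],[105,0.06,0.005,-0.032,0]]}}

```text
clock: 12.45
eef_pos: [0.6185, -0.1294, 0.1573]
orientation: [-3.13, 0.573, -3.06]
force: [1.1, -0.5, 0.2]
finger_gap: 0.584
grasp_force: 0.0
```

```bash
python3 - <<'E'
from h import *
st();o=get_obs();s=viewer.snapshot("wrist");c=cam(s,o);np.savez("w2.npz",*c)
cv2.imwrite("pics/w2.png",s["pixels"][:,:,::-1])
for x in(-.048,0,.048):print(proj(c,binp(.55,.107+x,.003,-.131)).round())
E
```

```text
{'joints': [-0.494, 0.32, 0.945, 2.001, -0.949, 0.6, 2.72], 'eef_pos': [0.618, -0.129, 0.157], 'orientation': [-3.13, 0.573, -3.06], 'force': [1.134, -0.465, 0.229]}
lean tx,ty (tool frame, deg) [-32.8  -0.6] yaw -175.5 ty horiz yaw -175.7
[284. 155.]
[283. 227.]
[283. 290.]
```

View pics/w2.png

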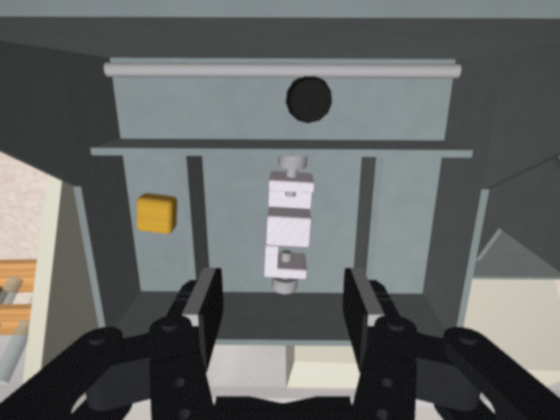

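The wrist view shows the bosshead core at (289,226), its heads at (292,161) and (285,286), the dividers clear on both sides, and the bung in the front compartment at (309,100).

```bash
python3 - <<'E'
from h import *
from scipy.optimize import least_squares
d=np.load("w2.npz");c=[d[k] for k in d.files];o=get_obs()
g=lambda px,z:least_squares(lambda p:proj(c,binp(.55,p[0],p[1],z))-px,[.105,0]).x
print("core",g((289.5,226),-.117),"heads",g((292.5,161),-.131),g((285,286),-.131),"divs",g((201,155),-.105),g((362,155),-.105))
x,y=g((289.5,226),-.120)
for z in(-.142,-.07):
    P=binp(.55,x,y,z);print(z,P,"shift",(P-o["eef_pos"]).round(4))
E
```

```text
core [0.10100539 0.00683541] heads [0.0625985  0.00844161] [0.15167586 0.0042835 ] divs [ 0.05448694 -0.04304876] [0.05395453 0.04649797]
-0.142 [ 0.6758015  -0.12068886  0.07146101] shift [ 0.0576  0.0098 -0.0871]
-0.07 [ 0.63828092 -0.12362427  0.13284278] shift [ 0.0201  0.0069 -0.0257]
```

Emit:
{"api": "move_arm", "payload": {"commands": [[105,0.023,0.007,-0.022,-3],[105,0.036,0.008,-0.043,-3],[105,0.048,0.009,-0.063,-3],[105,0.056,0.0095,-0.076,-3],[105,0.06,0.01,-0.083,-3],[105,0.06,0.01,-0.083,-3]]}}

```text
clock: 13.0
eef_pos: [0.6787, -0.1197, 0.0763]
orientation: [-3.13, 0.576, -3.114]
force: [-0.5, 0.6, 0.5]
finger_gap: 0.591
grasp_force: 0.0
```

```bash
python3 - <<'E'
from h import *
st();o=get_obs();s=viewer.snapshot("wrist");c=cam(s,o)
cv2.imwrite("pics/w3.png",s["pixels"][:,:,::-1])
E
```

```text
{'joints': [-0.359, 0.533, 0.752, 1.944, -1.246, 0.501, 2.864], 'eef_pos': [0.679, -0.12, 0.076], 'orientation': [-3.13, 0.576, -3.114], 'force': [-0.491, 0.575, 0.504]}
lean tx,ty (tool frame, deg) [-33.   -0.5] yaw -178.6 ty horiz yaw -178.7
```

View pics/w3.png

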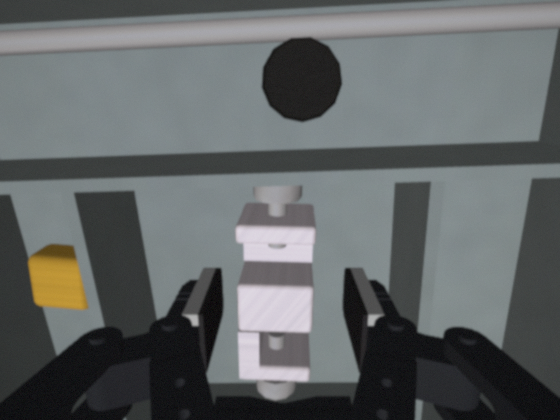

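The fingers straddle the core, which is at rows 265–330 and centred near column 276. Closing now.

Emit:
{"api": "move_arm", "payload": {"commands": [[105,0.001,-0.001,-0.002,0],[180,0.001,-0.001,-0.002,0],[255,0.001,-0.001,-0.002,0],[255,0.001,-0.001,-0.002,0],[255,0.001,-0.001,-0.002,0],[255,0.001,-0.001,-0.002,0],[255,0.001,-0.001,-0.002,0]], "squeeze": 70}}

```text
clock: 13.63
eef_pos: [0.6812, -0.1213, 0.0752]
orientation: [-3.129, 0.579, -3.113]
force: [-1.5, -1.3, 4.5]
finger_gap: 0.314
grasp_force: 70.3
```

Emit:
{"api": "move_arm", "payload": {"commands": [[255,-0.006,0,0.01,0],[255,-0.013,0,0.021,0],[255,-0.02,0,0.032,0],[255,-0.032,-0.001,0.052,0],[255,-0.045,-0.002,0.072,0],[255,-0.056,-0.003,0.09,0],[255,-0.056,-0.003,0.09,0]]}}

```text
clock: 14.22
eef_pos: [0.6243, -0.1245, 0.1667]
orientation: [-3.13, 0.58, -3.114]
force: [0.3, 0.1, -1.4]
finger_gap: 0.313
grasp_force: 69.8
```

Gripped (26.7 mm opening, 70 N) and lifted. Next: raise clear and swing towards the tray, turning along with the azimuth.

Emit:
{"api": "move_arm", "payload": {"commands": [[255,-0.015,0,0.035,0],[255,-0.03,0,0.07,0],[255,-0.045,0,0.105,0],[255,-0.06,-0.02,0.135,-5],[255,-0.07,-0.05,0.15,-10],[255,-0.08,-0.085,0.15,-15],[255,-0.09,-0.12,0.15,-20],[255,-0.1,-0.155,0.15,-25]]}}

```text
clock: 14.88
eef_pos: [0.5363, -0.2375, 0.3079]
orientation: [-3.132, 0.577, 2.743]
force: [0.9, -0.6, -2.3]
finger_gap: 0.313
grasp_force: 69.6
```

Emit:
{"api": "move_arm", "payload": {"commands": [[255,-0.01,-0.035,0,-5],[255,-0.02,-0.07,0,-10],[255,-0.03,-0.1,0,-15],[255,-0.04,-0.13,0,-15],[255,-0.04,-0.13,0,-15]]}}

```text
clock: 15.3
eef_pos: [0.4921, -0.3754, 0.307]
orientation: [-3.125, 0.576, 2.475]
force: [-1.6, -1.6, -1.5]
finger_gap: 0.311
grasp_force: 69.7
```

```bash
python3 - <<'E'
from h import *; from fk import *
st();q=np.array(get_obs()["joints"])
print(fk(q,L0)[0])
def info(q):
    P,N=fk(q,L0);z=N[:,2];A=np.arctan2(N[0,1],-N[1,1]);Yx=np.array([np.cos(A),np.sin(A),0]);Yy=np.array([np.sin(A),-np.cos(A),0])
    return P.round(3),"lean",np.degrees([z@Yx,z@Yy]).round(1),"yaw",np.degrees(A).round(),q.round(2)
ik=lambda q,p,M:bls(np.clip(q,LO+1e-5,HI-1e-5),p,M,.53,.003)
az=lambda q:fk(q,L0)[0][:2]/np.linalg.norm(fk(q,L0)[0][:2])
for name,dz in(("in",0),("in-down",-.5),("in-up",.5),("up",None)):
    x=q.copy();
    for k in range(24):
        u=az(x);s=(-.6*u[0],-.6*u[1],dz*.6 if dz is not None else 0) if dz is not None else (0,0,.6)
        x=call(x,[(0,*s,0)],ik)
        if k%6==5:print("B",name,k,*info(x))
    print()
x=q.copy()
for k in range(4):x=call(x,[(0,0,0,0,-45*min(1,(i+1)/7)) for i in range(8)],ik)
print("turned",*info(x))
for k in range(24):
    u=az(x);x=call(x,[(0,.6*u[0],.6*u[1],.1,0)],ik)
    if k%6==5:print("A",k,*info(x))
E
```

```text
{'joints': [-0.609, 0.02, 1.239, 1.831, 0.031, 0.73, 1.507], 'eef_pos': [0.492, -0.375, 0.307], 'orientation': [-3.125, 0.576, 2.475], 'force': [-1.602, -1.577, -1.451]}
lean tx,ty (tool frame, deg) [-33.   -0.8] yaw 141.5 ty horiz yaw 141.3
[ 0.49371509 -0.37767238  0.30774517]
B in 5 [ 0.383 -0.296  0.311] lean [-30.7   0.2] yaw 141.0 [ 0.17 -0.3   0.32  2.06  0.25  0.82  1.28]
B in 11 [ 0.337 -0.263  0.291] lean [-24.3   0.1] yaw 141.0 [ 0.76 -0.3  -0.12  2.06 -0.02  0.94  1.54]
B in 17 [ 0.279 -0.216  0.254] lean [-13.3  -0.2] yaw 141.0 [ 0.75 -0.3  -0.12  2.09 -0.02  1.11  1.53]
B in 23 [ 0.213 -0.161  0.208] lean [-1.5 -0.8] yaw 141.0 [ 0.73 -0.3  -0.13  2.18 -0.02  1.23  1.51]

B in-down 5 [ 0.367 -0.28   0.229] lean [-30.9  -0.2] yaw 142.0 [ 0.11 -0.3   0.36  2.26  0.36  0.62  1.15]
B in-down 11 [ 0.292 -0.219  0.117] lean [-28.8   0. ] yaw 142.0 [ 0.76 -0.3  -0.18  2.57 -0.02  0.34  1.49]
B in-down 17 [ 0.241 -0.178  0.075] lean [-18.2  -0.4] yaw 142.0 [ 1.28 -0.3  -0.61  2.57 -0.33  0.52  1.83]
B in-down 23 [ 0.186 -0.13   0.049] lean [-6.2 -1.1] yaw 142.0 [ 1.47 -0.3  -0.8
[... 667 characters left out ...]
7 [ 0.447 -0.341  0.842] lean [-41.7   1.1] yaw 140.0 [ 0.42  0.31  1.3   0.12 -1.05  1.96  1.56]
B up 23 [ 0.411 -0.314  0.93 ] lean [-48.9   1. ] yaw 141.0 [ 0.31  0.2   1.3   0.12 -0.95  1.86  1.56]

turned [ 0.451 -0.353  0.258] lean [-26.8   0.4] yaw -38.0 [ 0.61  0.77  0.07  0.83 -0.04  2.03 -1.57]
A 5 [ 0.559 -0.439  0.217] lean [-16.2   0.5] yaw -38.0 [ 0.62  1.03  0.1   0.38 -0.08  2.03 -1.57]
A 11 [ 0.609 -0.483  0.197] lean [-8.9  0.2] yaw -39.0 [ 0.61  1.17  0.74  0.13 -0.7   2.03 -1.55]
A 17 [ 0.662 -0.527  0.182] lean [1.  0.1] yaw -39.0 [ 0.59  1.22  1.3   0.12 -1.26  1.87 -1.53]
A 23 [ 0.73  -0.582  0.17 ] lean [13.4 -0. ] yaw -39.0 [ 0.6   1.24  1.3   0.12 -1.27  1.63 -1.54]
```

The model predicts that pushing inward at the inner reach limit takes the lean back out.

Emit:
{"api": "move_arm", "payload": {"commands": [[255,-0.032,0.025,0,0],[255,-0.064,0.05,0,0],[255,-0.096,0.075,0,0],[255,-0.125,0.095,0,0],[255,-0.15,0.11,0,0],[255,-0.15,0.11,0,0]]}}

```text
clock: 15.8
eef_pos: [0.3989, -0.2943, 0.3086]
orientation: [3.137, 0.575, 2.48]
force: [-0.3, -0.2, -2.2]
finger_gap: 0.318
grasp_force: 69.7
```

Emit:
{"api": "move_arm", "payload": {"commands": [[255,-0.5,0.38,0.05,0]]}}

```text
clock: 15.88
eef_pos: [0.391, -0.291, 0.3125]
orientation: [3.134, 0.576, 2.477]
force: [-0.3, -0.6, -2.1]
finger_gap: 0.317
grasp_force: 69.7
```

Emit:
{"api": "move_arm", "payload": {"commands": [[255,-0.5,0.38,0.05,0]]}}

```text
clock: 15.97
eef_pos: [0.3845, -0.2878, 0.3153]
orientation: [3.132, 0.576, 2.475]
force: [-0.3, 0.9, -1.6]
finger_gap: 0.311
grasp_force: 69.7
```

Emit:
{"api": "move_arm", "payload": {"commands": [[255,-0.5,0.38,0.05,0]]}}

```text
clock: 16.05
eef_pos: [0.3797, -0.2842, 0.3157]
orientation: [3.133, 0.574, 2.475]
force: [-0.1, -0.2, -0.7]
finger_gap: 0.314
grasp_force: 69.7
```

Emit:
{"api": "move_arm", "payload": {"commands": [[255,-0.5,0.38,0.05,0]]}}

```text
clock: 16.13
eef_pos: [0.3761, -0.2799, 0.3129]
orientation: [3.135, 0.567, 2.477]
force: [-1.1, -0.9, 0.2]
finger_gap: 0.313
grasp_force: 69.7
```

Emit:
{"api": "move_arm", "payload": {"commands": [[255,-0.5,0.38,0.05,0]]}}

```text
clock: 16.22
eef_pos: [0.3733, -0.2746, 0.3058]
orientation: [3.14, 0.554, 2.48]
force: [-0.3, 0.2, -1.6]
finger_gap: 0.316
grasp_force: 69.7
```

Emit:
{"api": "move_arm", "payload": {"commands": [[255,-0.5,0.38,0.05,0]]}}

```text
clock: 16.3
eef_pos: [0.3602, -0.2808, 0.2978]
orientation: [-3.134, 0.539, 2.454]
force: [-4.2, -2.1, -1.4]
finger_gap: 0.308
grasp_force: 69.6
```

```bash
python3 -c "
from h import *;st()"
```

```text
{'joints': [0.733, -0.294, -0.12, 2.084, 0.019, 0.813, 1.48], 'eef_pos': [0.36, -0.281, 0.298], 'orientation': [-3.134, 0.539, 2.454], 'force': [-4.214, -2.121, -1.429]}
lean tx,ty (tool frame, deg) [-30.9  -0.4] yaw 140.5 ty horiz yaw 140.4
```

Following the model; continuing.

Emit:
{"api": "move_arm", "payload": {"commands": [[255,-0.5,0.39,0.05,0]]}}

```text
clock: 16.38
eef_pos: [0.367, -0.2642, 0.2911]
orientation: [3.129, 0.526, 2.481]
force: [2.1, 5.7, -0.5]
finger_gap: 0.311
grasp_force: 69.7
```

Emit:
{"api": "move_arm", "payload": {"commands": [[255,-0.5,0.39,0.05,0]]}}

```text
clock: 16.47
eef_pos: [0.3569, -0.2665, 0.283]
orientation: [-3.139, 0.511, 2.465]
force: [-2.3, -2.1, -0.8]
finger_gap: 0.309
grasp_force: 69.6
```

Emit:
{"api": "move_arm", "payload": {"commands": [[255,-0.5,0.39,0.05,0]]}}

```text
clock: 16.55
eef_pos: [0.3621, -0.2509, 0.2761]
orientation: [3.127, 0.497, 2.49]
force: [1.9, 4.2, -0.3]
finger_gap: 0.311
grasp_force: 69.7
```

Emit:
{"api": "move_arm", "payload": {"commands": [[255,-0.5,0.39,0.05,0]]}}

```text
clock: 16.63
eef_pos: [0.3504, -0.2552, 0.2681]
orientation: [-3.139, 0.482, 2.469]
force: [-2.1, -2.6, -0.9]
finger_gap: 0.313
grasp_force: 69.6
```

Emit:
{"api": "move_arm", "payload": {"commands": [[255,-0.5,0.39,0.05,0]]}}

```text
clock: 16.72
eef_pos: [0.3545, -0.2403, 0.261]
orientation: [3.127, 0.468, 2.492]
force: [1.8, 4.4, -1.1]
finger_gap: 0.313
grasp_force: 69.7
```

Emit:
{"api": "move_arm", "payload": {"commands": [[255,-0.5,0.39,0.05,0]]}}

```text
clock: 16.8
eef_pos: [0.3424, -0.2448, 0.2532]
orientation: [-3.139, 0.453, 2.469]
force: [-2.3, -2.4, -1.2]
finger_gap: 0.314
grasp_force: 69.6
```

Emit:
{"api": "move_arm", "payload": {"commands": [[255,-0.5,0.39,0.05,0]]}}

```text
clock: 16.88
eef_pos: [0.3464, -0.2295, 0.246]
orientation: [3.128, 0.439, 2.493]
force: [1.6, 2.2, -0.9]
finger_gap: 0.314
grasp_force: 69.7
```

Emit:
{"api": "move_arm", "payload": {"commands": [[255,-0.5,0.39,0.05,0]]}}

```text
clock: 16.97
eef_pos: [0.3342, -0.2336, 0.2383]
orientation: [-3.137, 0.424, 2.47]
force: [-3.1, -1.7, -1.6]
finger_gap: 0.316
grasp_force: 69.6
```

```bash
python3 -c "
from h import *;st()"
```

```text
{'joints': [0.706, -0.295, -0.154, 2.183, 0.014, 0.829, 1.44], 'eef_pos': [0.334, -0.234, 0.238], 'orientation': [-3.137, 0.424, 2.47], 'force': [-3.123, -1.737, -1.629]}
lean tx,ty (tool frame, deg) [-24.3  -0.2] yaw 141.5 ty horiz yaw 141.4
```

Emit:
{"api": "move_arm", "payload": {"commands": [[255,0,0,0.04,0],[255,0,0,0.08,0],[255,0,0,0.12,0],[255,0,0,0.12,0]]}}

```text
clock: 17.3
eef_pos: [0.3559, -0.2416, 0.3679]
orientation: [3.134, 0.428, 2.478]
force: [1.0, -0.1, -0.0]
finger_gap: 0.311
grasp_force: 69.8
```

Emit:
{"api": "move_arm", "payload": {"commands": [[255,-0.5,0.36,0,0]]}}

```text
clock: 17.38
eef_pos: [0.353, -0.2315, 0.3536]
orientation: [-3.141, 0.401, 2.489]
force: [0.6, 1.0, -1.7]
finger_gap: 0.314
grasp_force: 69.7
```

Emit:
{"api": "move_arm", "payload": {"commands": [[255,-0.5,0.36,0,0]]}}

```text
clock: 17.47
eef_pos: [0.3448, -0.2169, 0.3269]
orientation: [-3.126, 0.346, 2.492]
force: [-0.5, 1.4, -2.6]
finger_gap: 0.313
grasp_force: 69.6
```

Emit:
{"api": "move_arm", "payload": {"commands": [[255,-0.5,0.36,0,0]]}}

```text
clock: 17.55
eef_pos: [0.3269, -0.2062, 0.3037]
orientation: [-3.108, 0.295, 2.474]
force: [-2.6, -1.7, -1.6]
finger_gap: 0.311
grasp_force: 69.6
```

Emit:
{"api": "move_arm", "payload": {"commands": [[255,-0.5,0.36,0,0]]}}

```text
clock: 17.63
eef_pos: [0.3162, -0.1862, 0.2839]
orientation: [-3.095, 0.251, 2.483]
force: [-0.1, 0.9, -2.6]
finger_gap: 0.313
grasp_force: 69.6
```

Emit:
{"api": "move_arm", "payload": {"commands": [[255,-0.5,0.36,-0.1,0]]}}

```text
clock: 17.72
eef_pos: [0.3052, -0.1654, 0.2612]
orientation: [-3.081, 0.215, 2.49]
force: [1.0, 1.2, -1.8]
finger_gap: 0.313
grasp_force: 69.6
```

Emit:
{"api": "move_arm", "payload": {"commands": [[255,-0.5,0.36,-0.1,0]]}}

```text
clock: 17.8
eef_pos: [0.2912, -0.1438, 0.237]
orientation: [-3.064, 0.176, 2.496]
force: [1.0, 1.2, -2.4]
finger_gap: 0.314
grasp_force: 69.6
```

Emit:
{"api": "move_arm", "payload": {"commands": [[255,-0.5,0.36,-0.1,0]]}}

```text
clock: 17.88
eef_pos: [0.2759, -0.1214, 0.2147]
orientation: [-3.044, 0.142, 2.499]
force: [0.8, 0.9, -2.1]
finger_gap: 0.316
grasp_force: 69.6
```

Emit:
{"api": "move_arm", "payload": {"commands": [[255,-0.5,0.36,-0.1,0]]}}

```text
clock: 17.97
eef_pos: [0.2596, -0.0982, 0.1939]
orientation: [-3.024, 0.112, 2.501]
force: [-0.6, -0.2, -1.9]
finger_gap: 0.313
grasp_force: 69.6
```

```bash
python3 -c "
from h import *;st()"
```

```text
{'joints': [0.532, -0.294, -0.339, 2.215, 0.063, 1.154, 1.104], 'eef_pos': [0.26, -0.098, 0.194], 'orientation': [-3.024, 0.112, 2.501], 'force': [-0.551, -0.165, -1.947]}
lean tx,ty (tool frame, deg) [-6.4 -6.7] yaw 142.9 ty horiz yaw 142.5
```

Fast progress: 9° of lean remains, pointing along world -y. I'll raise, turn +62° so it points outward, and push inward a little more.

Emit:
{"api": "move_arm", "payload": {"commands": [[255,0.01,-0.01,0.02,7],[255,0.03,-0.02,0.04,14],[255,0.04,-0.02,0.06,21],[255,0.05,-0.02,0.08,28],[255,0.06,-0.02,0.1,35],[255,0.06,-0.02,0.12,42],[255,0.06,-0.02,0.14,49],[255,0.06,-0.02,0.16,56]]}}

```text
clock: 18.63
eef_pos: [0.3209, -0.1182, 0.3556]
orientation: [-3.027, 0.114, -2.796]
force: [0.2, 0.5, -1.2]
finger_gap: 0.312
grasp_force: 69.7
```

Emit:
{"api": "move_arm", "payload": {"commands": [[255,0,0,0,7],[255,0,0,0,7]]}}

```text
clock: 18.8
eef_pos: [0.3213, -0.1195, 0.3562]
orientation: [-3.025, 0.117, -2.68]
force: [-0.0, -0.4, -2.5]
finger_gap: 0.311
grasp_force: 69.8
```

```bash
python3 -c "
from h import *;st()"
```

```text
{'joints': [0.312, -0.289, -0.007, 1.829, 0.002, 1.437, 2.33], 'eef_pos': [0.321, -0.12, 0.356], 'orientation': [-3.025, 0.117, -2.68], 'force': [-0.028, -0.433, -2.496]}
lean tx,ty (tool frame, deg) [-6.7 -6.6] yaw -153.9 ty horiz yaw -154.3
```

Emit:
{"api": "move_arm", "payload": {"commands": [[255,-0.5,0.18,0,0]]}}

```text
clock: 18.88
eef_pos: [0.3166, -0.1129, 0.3516]
orientation: [-3.034, 0.106, -2.674]
force: [0.1, 1.0, -1.0]
finger_gap: 0.312
grasp_force: 69.8
```

Emit:
{"api": "move_arm", "payload": {"commands": [[255,-0.5,0.18,0,0]]}}

```text
clock: 18.97
eef_pos: [0.3087, -0.1082, 0.3423]
orientation: [-3.05, 0.083, -2.678]
force: [-0.6, 0.5, -1.2]
finger_gap: 0.315
grasp_force: 69.7
```

Emit:
{"api": "move_arm", "payload": {"commands": [[255,-0.5,0.18,0,0]]}}

```text
clock: 19.05
eef_pos: [0.2975, -0.1157, 0.3363]
orientation: [-3.057, 0.066, -2.717]
force: [-3.5, -4.1, -1.0]
finger_gap: 0.312
grasp_force: 69.6
```

Emit:
{"api": "move_arm", "payload": {"commands": [[255,0,0,0,0],[255,0,0,0,0]]}}

```text
clock: 19.22
eef_pos: [0.3017, -0.1089, 0.3379]
orientation: [-3.063, 0.078, -2.687]
force: [0.0, 0.1, -2.0]
finger_gap: 0.313
grasp_force: 69.7
```

```bash
python3 -c "
from h import *;st()"
```

```text
{'joints': [0.478, -0.293, -0.134, 1.867, -0.04, 1.454, 2.372], 'eef_pos': [0.302, -0.109, 0.338], 'orientation': [-3.063, 0.078, -2.687], 'force': [0.043, 0.076, -2.04]}
lean tx,ty (tool frame, deg) [-4.5 -4.5] yaw -154.1 ty horiz yaw -154.3
```

Emit:
{"api": "move_arm", "payload": {"commands": [[255,-0.5,0.18,0,0]]}}

```text
clock: 19.3
eef_pos: [0.2978, -0.1006, 0.3315]
orientation: [-3.076, 0.063, -2.672]
force: [0.2, 1.6, -1.7]
finger_gap: 0.312
grasp_force: 69.7
```

Emit:
{"api": "move_arm", "payload": {"commands": [[255,-0.5,0.18,0,0]]}}

```text
clock: 19.38
eef_pos: [0.2872, -0.1063, 0.3256]
orientation: [-3.083, 0.045, -2.708]
force: [-2.2, -3.1, -1.4]
finger_gap: 0.314
grasp_force: 69.6
```

Emit:
{"api": "move_arm", "payload": {"commands": [[255,-0.5,0.18,0,0]]}}

```text
clock: 19.47
eef_pos: [0.2811, -0.1025, 0.3194]
orientation: [-3.108, 0.043, -2.701]
force: [-0.4, -0.6, -2.1]
finger_gap: 0.313
grasp_force: 69.7
```

Emit:
{"api": "move_arm", "payload": {"commands": [[255,-0.5,0.18,0,0]]}}

```text
clock: 19.55
eef_pos: [0.2794, -0.0868, 0.3144]
orientation: [-3.129, 0.041, -2.652]
force: [0.8, 4.7, -1.3]
finger_gap: 0.308
grasp_force: 69.7
```

Emit:
{"api": "move_arm", "payload": {"commands": [[255,0,0,0,0],[255,0,0,0,0]]}}

```text
clock: 19.72
eef_pos: [0.2773, -0.0932, 0.3143]
orientation: [-3.12, 0.031, -2.677]
force: [-0.8, -0.6, -1.1]
finger_gap: 0.311
grasp_force: 69.7
```

```bash
python3 -c "
from h import *;st()"
```

```text
{'joints': [0.463, -0.295, -0.136, 1.919, -0.047, 1.477, 2.371], 'eef_pos': [0.277, -0.093, 0.314], 'orientation': [-3.12, 0.031, -2.677], 'force': [-0.774, -0.638, -1.055]}
lean tx,ty (tool frame, deg) [-1.8 -1.2] yaw -153.4 ty horiz yaw -153.4
```

Upright to within 2°. Now travel to the tray's empty end, turning the bosshead across the tray.

Emit:
{"api": "move_arm", "payload": {"commands": [[255,0.025,-0.03,0,-7],[255,0.045,-0.06,0,-14],[255,0.065,-0.09,0,-21],[255,0.085,-0.12,0,-28],[255,0.105,-0.15,0,-35],[255,0.125,-0.18,0,-42],[255,0.145,-0.21,-0.02,-49],[255,0.16,-0.24,-0.04,-56]]}}

```text
clock: 20.38
eef_pos: [0.4386, -0.3389, 0.275]
orientation: [-3.12, 0.036, 2.613]
force: [0.5, -0.2, -1.7]
finger_gap: 0.315
grasp_force: 69.7
```

Emit:
{"api": "move_arm", "payload": {"commands": [[255,0.01,-0.03,0,-7],[255,0.02,-0.06,-0.01,-14],[255,0.03,-0.086,-0.03,-21],[255,0.03,-0.086,-0.05,-28],[255,0.03,-0.086,-0.07,-35],[255,0.03,-0.086,-0.09,-42],[255,0.03,-0.086,-0.1,-49],[255,0.03,-0.086,-0.11,-56]]}}

```text
clock: 21.05
eef_pos: [0.4651, -0.4227, 0.1622]
orientation: [-3.118, 0.029, 1.634]
force: [0.8, 0.0, -1.6]
finger_gap: 0.314
grasp_force: 69.7
```

```bash
python3 - <<'E'
from h import *
st()
s=viewer.snapshot("side");c=cam(s);h=cv2.cvtColor(s["pixels"],cv2.COLOR_RGB2HSV)
m=(h[:,:,2]<95).astype(np.uint8);m[:,:285]=0;m[:,420:]=0;m[:300]=0;m=cv2.morphologyEx(m,cv2.MORPH_CLOSE,np.ones((25,25)))
h=cv2.convexHull(max(cv2.findContours(m,0,2)[0],key=cv2.contourArea))
print([ (p,ray(c,p,.03).round(3)[:2]) for p in [tuple(x[0].tolist()) for x in cv2.approxPolyDP(h,12,True)]])
E
```

```text
{'joints': [0.562, 0.513, 0.193, 1.397, -0.06, 1.236, 0.814], 'eef_pos': [0.465, -0.423, 0.162], 'orientation': [-3.118, 0.029, 1.634], 'force': [0.843, 0.003, -1.565]}
lean tx,ty (tool frame, deg) [-1.7 -1.4] yaw 93.6 ty horiz yaw 93.6
[((395, 300), array([ 0.6  , -0.374])), ((416, 356), array([ 0.525, -0.523])), ((357, 419), array([ 0.298, -0.548])), ((322, 419), array([ 0.232, -0.498])), ((286, 360), array([ 0.254, -0.329])), ((362, 302), array([ 0.523, -0.323]))]
```

Emit:
{"api": "move_arm", "payload": {"commands": [[255,0,0,-0.04,0],[255,0,0,-0.08,0],[255,0,0,-0.11,0],[255,0,0,-0.13,0],[255,0,0,-0.142,0],[255,0,0,-0.146,0],[255,0,0,-0.146,0]]}}

```text
clock: 21.68
eef_pos: [0.466, -0.4222, 0.0181]
orientation: [-3.119, 0.03, 1.644]
force: [0.1, 0.1, -1.7]
finger_gap: 0.309
grasp_force: 69.7
```

Emit:
{"api": "move_arm", "payload": {"commands": [[255,0,0,-0.002,0],[255,0,0,-0.004,0],[255,0,0,-0.004,0]]}}

```text
clock: 21.93
eef_pos: [0.4671, -0.4224, 0.016]
orientation: [-3.121, 0.033, 1.644]
force: [-0.2, -0.2, -2.3]
finger_gap: 0.316
grasp_force: 69.7
```

Emit:
{"api": "move_arm", "payload": {"commands": [[255,0,0,-0.002,0],[255,0,0,-0.004,0],[255,0,0,-0.004,0]]}}

```text
clock: 22.18
eef_pos: [0.4662, -0.4214, 0.0105]
orientation: [-3.119, 0.031, 1.644]
force: [-0.4, -0.3, -2.2]
finger_gap: 0.311
grasp_force: 69.7
```

Emit:
{"api": "move_arm", "payload": {"commands": [[255,0,0,-0.002,0],[255,0,0,-0.003,0],[255,0,0,-0.003,0]]}}

```text
clock: 22.43
eef_pos: [0.4665, -0.4217, 0.0091]
orientation: [-3.12, 0.031, 1.644]
force: [-1.6, 2.4, 5.5]
finger_gap: 0.308
grasp_force: 70.4
```

Contact (5.5 N). One more millimetre down, then open.

Emit:
{"api": "move_arm", "payload": {"commands": [[255,0,0,-0.0015,0],[255,0,0,-0.0015,0],[150,0,0,-0.001,0],[120,0,0,-0.001,0],[120,0,0,0,0],[120,0,0,0,0]], "squeeze": 20}}

```text
clock: 22.93
eef_pos: [0.4663, -0.4217, 0.0076]
orientation: [-3.12, 0.031, 1.644]
force: [-0.7, -0.1, -0.5]
finger_gap: 0.527
grasp_force: 0.0
```

Emit:
{"api": "move_arm", "payload": {"commands": [[120,0,0,0.02,0],[120,0,0,0.05,0],[120,0,0,0.09,0],[120,0,0,0.13,0],[120,0,0,0.17,0],[120,-0.04,0.03,0.2,0],[120,-0.07,0.06,0.2,0],[120,-0.07,0.06,0.2,0]]}}

```text
clock: 23.6
eef_pos: [0.3931, -0.3595, 0.2092]
orientation: [-3.119, 0.03, 1.643]
force: [-1.1, 0.5, -0.3]
finger_gap: 0.533
grasp_force: 0.0
```

```bash
python3 - <<'E'
from h import *
st()
t=viewer.snapshot("top");c=cam(t);h=cv2.cvtColor(t["pixels"],cv2.COLOR_RGB2HSV)
s=viewer.snapshot("side");d=cam(s)
print("tray site top",proj(c,[.466,-.42,.02]),"side",proj(d,[.466,-.42,.02]))
g=cv2.cvtColor(s["pixels"],cv2.COLOR_RGB2HSV)
m=cv2.inRange(g,(0,0,130),(180,60,255));u,v=proj(d,[.466,-.42,.02]).astype(int)
a=np.zeros_like(m);a[v-35:v+35,u-35:u+35]=m[v-35:v+35,u-35:u+35]
for k in cv2.findContours(a,0,2)[0]:
    if cv2.contourArea(k)>8:
        r=cv2.minAreaRect(k);print(r,ray(d,r[0],.02).round(3))
E
```

```text
{'joints': [0.526, 0.285, 0.2, 1.608, -0.02, 1.249, 0.796], 'eef_pos': [0.393, -0.36, 0.209], 'orientation': [-3.119, 0.03, 1.643], 'force': [-1.103, 0.537, -0.268]}
lean tx,ty (tool frame, deg) [-1.7 -1.3] yaw 94.1 ty horiz yaw 94.1
tray site top [400.36899984 238.55077993] side [370.70992826 341.12586003]
((400.0, 371.5), (7.0, 8.0), 90.0) [ 0.468 -0.526  0.02 ]
((342.0, 370.5), (9.0, 14.0), 90.0) [ 0.352 -0.434  0.02 ]
((346.0572814941406, 358.7583312988281), (43.47893524169922, 13.46931266784668), 62.74467086791992) [ 0.382 -0.417  0.02 ]
((368.8409729003906, 338.5696716308594), (30.275794982910156, 12.90368938446045), 43.15238952636719) [ 0.467 -0.412  0.02 ]
((396.00006103515625, 314.0000305175781), (45.25482940673828, 22.62741470336914), 45.0) [ 0.576 -0.404  0.02 ]
((341.9345397949219, 309.4913024902344), (10.326651573181152, 24.998910903930664), 52.594642639160156) [ 0.468 -0.303  0.02 ]
```

The bosshead lies at (0.467, -0.412), flat in the empty end. Now push the bin shut with closed fingers on the lip's front edge.

Emit:
{"api": "move_arm", "payload": {"commands": [[255,0.01,0.04,0,0],[255,0.02,0.08,0,0],[255,0.03,0.12,0,0],[255,0.04,0.155,0,0],[255,0.05,0.19,0,0],[255,0.057,0.22,0,0],[255,0.057,0.22,-0.02,0],[255,0.057,0.22,-0.05,0]]}}

```text
clock: 24.37
eef_pos: [0.4584, -0.1394, 0.1596]
orientation: [-3.129, 0.033, 1.65]
force: [-0.0, -2.0, -1.3]
finger_gap: 0.0
grasp_force: 0.0
```

Emit:
{"api": "move_arm", "payload": {"commands": [[255,0,0,-0.03,0],[255,0,0,-0.05,0],[255,0.01,0.001,-0.05,0],[255,0.025,0.002,-0.05,0],[255,0.04,0.003,-0.05,0],[255,0.04,0.003,-0.05,0]]}}

```text
clock: 24.87
eef_pos: [0.4953, -0.139, 0.1084]
orientation: [-3.118, 0.031, 1.644]
force: [-2.3, -0.3, 2.4]
finger_gap: -0.001
grasp_force: 1.5
```

Emit:
{"api": "move_arm", "payload": {"commands": [[255,0.007,0.0005,0,0],[255,0.014,0.001,0,0],[255,0.021,0.0015,0,0],[255,0.028,0.002,0,0],[255,0.035,0.0025,0,0],[255,0.042,0.003,0,0],[255,0.049,0.004,0,0],[255,0.049,0.004,0,0]]}}

```text
clock: 25.53
eef_pos: [0.5537, -0.1355, 0.1257]
orientation: [3.137, 0.037, 1.644]
force: [-15.5, 5.4, 60.1]
finger_gap: -0.003
grasp_force: 35.3
```

Emit:
{"api": "move_arm", "payload": {"commands": [[255,0.005,0,0,0],[255,0.01,0.001,0,0],[255,0.014,0.001,0,0],[255,0.014,0.001,0,0]]}}

```text
clock: 25.87
eef_pos: [0.5563, -0.1352, 0.1264]
orientation: [-3.123, 0.034, 1.642]
force: [-41.6, 7.3, 80.7]
finger_gap: 0.0
grasp_force: 50.7
```

The lip is lifting the tool as it rises, so I'll relieve upwards and back off a little.

Emit:
{"api": "move_arm", "payload": {"commands": [[255,-0.01,0,0.015,0],[255,-0.025,-0.001,0.03,0],[255,-0.03,-0.002,0.03,0]]}}

```text
clock: 26.12
eef_pos: [0.5294, -0.1366, 0.1427]
orientation: [-3.129, 0.034, 1.643]
force: [0.1, 0.3, 0.8]
finger_gap: 0.001
grasp_force: 0.0
```

```bash
python3 - <<'E'
from h import *
st()
E
```

```text
{'joints': [0.167, 0.37, 0.04, 1.656, 0.024, 1.119, 0.266], 'eef_pos': [0.529, -0.137, 0.143], 'orientation': [-3.129, 0.034, 1.643], 'force': [0.077, 0.26, 0.82]}
lean tx,ty (tool frame, deg) [-1.9 -0.7] yaw 94.1 ty horiz yaw 94.1
```

Emit:
{"api": "move_arm", "payload": {"commands": [[255,0.01,0.001,0,0],[255,0.018,0.0015,0,0],[255,0.024,0.002,0,0],[255,0.03,0.0025,0,0],[255,0.034,0.0025,0,0],[255,0.034,0.0025,0,0]]}}

```text
clock: 26.62
eef_pos: [0.5553, -0.1329, 0.1366]
orientation: [-3.105, 0.029, 1.644]
force: [-12.2, 1.1, 9.8]
finger_gap: -0.001
grasp_force: 6.3
```

Emit:
{"api": "move_arm", "payload": {"commands": [[255,0.004,0,0,0],[255,0.006,0,0,0],[255,0.006,0,0,0]]}}

```text
clock: 26.87
eef_pos: [0.5553, -0.1329, 0.1366]
orientation: [-3.093, 0.027, 1.643]
force: [-24.2, 2.8, 18.1]
finger_gap: -0.004
grasp_force: 12.6
```

Stalled at x = 0.555 with 24 N, so it should be shut. I'll retreat and verify.

Emit:
{"api": "move_arm", "payload": {"commands": [[255,-0.03,0,0,0],[255,-0.06,0,0.02,0],[255,-0.09,0.02,0.06,0],[255,-0.12,0.06,0.1,0],[255,-0.13,0.1,0.13,0],[255,-0.13,0.14,0.15,0],[255,-0.14,0.18,0.15,0],[255,-0.14,0.22,0.15,0]]}}

```text
clock: 27.53
eef_pos: [0.431, 0.0523, 0.2847]
orientation: [-3.124, 0.031, 1.642]
force: [1.3, 0.7, 0.2]
finger_gap: -0.004
grasp_force: 0.0
```

Emit:
{"api": "move_arm", "payload": {"commands": [[255,-0.02,0.04,0,0],[255,-0.04,0.08,0,0],[255,-0.06,0.12,0,0],[255,-0.09,0.15,0,0],[255,-0.12,0.18,0,0],[255,-0.15,0.21,0,0],[255,-0.15,0.21,0,0]]}}

```text
clock: 28.12
eef_pos: [0.2745, 0.267, 0.2824]
orientation: [-3.117, 0.027, 1.656]
force: [0.2, -1.5, 0.8]
finger_gap: -0.003
grasp_force: 0.0
```

```bash
python3 - <<'E'
from h import *
st();t=viewer.snapshot("top");s=viewer.snapshot("side")
a=cv2.resize(t["pixels"][130:310,210:450],(400,300),interpolation=2)
b=cv2.resize(s["pixels"][120:270,240:440],(400,300),interpolation=2)
d=cv2.resize(s["pixels"][290:420,270:430],(400,300),interpolation=2)
e=cv2.resize(t["pixels"][160:220,260:365],(400,300),interpolation=2)
cv2.imwrite("pics/fin.png",np.vstack([np.hstack([a,b]),np.hstack([d,e])])[:,:,::-1])
E
```

```text
{'joints': [-0.387, -0.02, -0.421, 1.772, -0.004, 1.425, -0.722], 'eef_pos': [0.274, 0.267, 0.282], 'orientation': [-3.117, 0.027, 1.656], 'force': [0.224, -1.508, 0.795]}
lean tx,ty (tool frame, deg) [-1.6 -1.4] yaw 94.9 ty horiz yaw 94.8
```

View pics/fin.png

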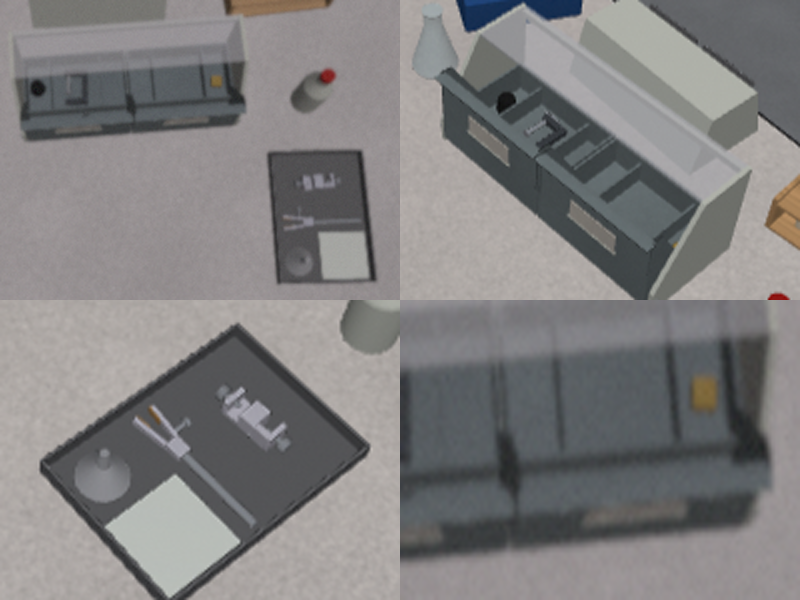

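The bosshead lies flat in the tray's empty end, the other items are in place, and the right bin looks flush with the left one. A numeric check against the starting pictures will confirm it is shut.

```bash
python3 - <<'E'
from h import *
for n,(r0,r1,c0,c1) in {"side":(190,262,305,372),"top":(185,215,290,358)}.items():
    a=cv2.cvtColor(cv2.imread(f"pics/{n}0.png"),6).astype(np.float32);b=cv2.cvtColor(viewer.snapshot(n)["pixels"],7).astype(np.float32)
    w=cv2.createHanningWindow((c1-c0,r1-r0),5)
    print(n,np.abs(a-b)[r0:r1,c0:c1].mean(),"bg",np.abs(a-b)[190:240,230:285].mean(),cv2.phaseCorrelate(a[r0:r1,c0:c1],b[r0:r1,c0:c1],w))
E
```

```text
side 5.252695 bg 6.325091 ((-0.0611406404082544, -0.12685077536025346), 0.9433169215917587)
top 2.745098 bg 2.8538182 ((-0.038008677349395725, -0.014330227350308533), 0.9722703723995774)
```

```bash
python3 -c "
from plant import order
print(order.sign_off())"
```

```text
the job is handed in; nothing more can be done
None
```

The bosshead is lying flat in the empty end of the kit tray, the right bin is pushed shut again, everything else looks undisturbed in the final pictures, and the job is handed in at about 28 s.

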